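# Open the mill jar in its loading rest

## Task

Open the mill jar that is clamped leaning in its wooden rest, so that it can be loaded: unscrew its black cap until the thread lets go, lift the cap off, and stand it, open side down, wholly on the round plaster bat beside the rest. Set the cap down rather than dropping it, and leave the glaze bottles and the water jar where they stand.

Things in the scene. Friction and masses are not known exactly. Their poses are not given: they have to be found in the camera images.
- cap: the loose ribbed black screw cap of the jar, 60 mm across, 35 mm tall, about 60 g. Origin: centre of its open lower edge; z runs up along its axis to its flat top. At the start it is screwed fully down on the neck, not tight, with its axes parallel to the jar's. Right-hand thread, 8 mm pitch, about 1 mm of axial play; it turns easily and stays where it is when let go between grasps.
- cap_top (a point): centre of the cap's flat top, on its axis, 35 mm above the cap's origin. Turned anticlockwise (looking at this top) the cap rises 8 mm a turn, and the hand should rise with it; the thread holds it until it has turned about 1.6 turns (10 rad), then it lifts straight off along the jar's axis; 20 mm more and it is clear of the neck.
- jar: the white wide-mouth jar, 84 mm across, clamped leaning in a wooden rest so that it cannot move or turn. Origin: centre of its bottom; z runs along its axis, 30 degrees from vertical; the mouth leans roughly towards the robot (towards the jar's own -x). Along z: shoulder 84 to 96 mm, lower edge of the screwed-down cap 98 mm, rim of the 42 mm neck 128 mm, top of the screwed-down cap 133 mm.
- jar_rim (a point): centre of the neck's rim, hidden inside the cap at first, on the jar's axis, 128 mm from the jar's origin, about 0.18 m above the table
- bat: the fixed round plaster bat, a plain off-white disc 120 mm across and 16 mm thick, lying flat on the table to the right of the rest as seen from the robot. Origin: centre of its underside, at table height.
- bottle_2: bystander: a small glaze bottle (42 mm across, 66 mm tall) on the table to the left of the rest; origin at the centre of its underside
- bottle_3: bystander: a small glaze bottle (48 mm across, 74 mm tall) to the left of the rest; origin at the centre of its underside
- bottle_6: bystander: a small glaze bottle (49 mm across, 78 mm tall) to the left of the rest; origin at the centre of its underside
- water_jar: bystander: a glass jar (68 mm across, 88 mm tall) on the table to the right of the rest, behind the bat; origin at the centre of its underside

How it is judged (in metres and radians):
On the way, in this order (a step that is already met when the one before it is completed fails the run):
1. the cap has been turned a quarter of a turn or so while still on the thread (angle between the x axis of cap and the x axis of jar, either way round above 1 rad and z of cap in the frame of jar below 0.106 m and x of cap in the frame of jar between -0.007 and 0.007 m and y of cap in the frame of jar between -0.007 and 0.007 m), for 0.05 s.
2. the cap has been turned half a turn while on the thread (angle between the x axis of cap and the x axis of jar, either way round below 0.5 rad and z of cap in the frame of jar between 0.099 and 0.11 m and x of cap in the frame of jar between -0.007 and 0.007 m and y of cap in the frame of jar between -0.007 and 0.007 m), for 0.05 s.
3. the cap has come at least 10 mm up the neck, still in line with it (z of cap in the frame of jar between 0.108 and 0.13 m and x of cap in the frame of jar between -0.007 and 0.007 m and y of cap in the frame of jar between -0.007 and 0.007 m), for 0.05 s.
At the end, for the whole second after the job is handed in: the cap stands at rest on the bat, open side down and upright within 0.1 rad, wholly on the disc (centres within 32 mm of each other, horizontally) (horizontal distance between cap and bat below 0.032 m and height (world z) of cap between 0.013 and 0.02 m and angle between cap's own z axis and vertical below 0.1 rad and linear speed of cap below 0.02 m/s); the robot touches nothing.
It fails at once if the cap is dropped (falls free from the fingers by more than about 25 mm) (contact force between the fingers and cap below 0.05 N and linear speed of cap above 0.7 m/s).
It fails at once if a glaze bottle or the water jar is moved by more than 30 mm (distance of any of bottle_2, bottle_3, bottle_6, water_jar from where it was at the start of the episode above 0.03 m).
It also fails if it takes over 72 s, if anything falls off the work surface, if the arm or the gripper's body presses on something with over 40 N, if the wrist force passes 120 N, or if a joint passes its speed limit or range.

## Robot

A 6-joint arm with a two-finger parallel gripper is mounted at the origin on a cart in front of the work surface, level with it; the furniture and walls round the work are solid. World frame = base frame: x ahead of the robot, y to its left, z up, the work surface at z = 0. Lengths are in mm, angles in rad, forces in N, time in s.
With the tool pointing down it reaches from about 350 to 775 mm from the base axis. Payload 7.3 kg.
Tool frame: the origin (TCP) lies between the finger pads; the fingertips stand 17 mm ahead of it and the grasp point (between the pads) lies 2 mm behind it; z points along the fingers, y is the direction in which the jaws open and shut (so a half turn about z gives the same grasp; the last joint's range is limited). The gripper opens to 92 mm and grips with 3 to 60 N. Pads are 19 mm wide; open, the fingers measure 130 mm over their backs; the gripper's body (75 mm by 190 mm) begins 47 mm behind the grasp point.
Start: joints at [-1.427, 0.342, 1.524, -0, 1.275, -0.146], TCP at [150.046, -503.12, 243.741] pointing down, gripper open.
Joint ranges: [-2.53, 2.53], [-0.77, 2.02], [0.04, 2.7], [-1, 4.14], [0.28, 2.66], [-3.11, 3.11]. Speed limits (rad/s): [2.57, 2.57, 3.14, 3.14, 3.14, 3.14].

## Interface

Orientations are given as [roll, pitch, yaw] about the fixed x, y, z axes, in that order (R = Rz(yaw) Ry(pitch) Rx(roll)).
In Python, from plant import get_obs, capture, get_calibration, close_job gives the robot as it stands.
- The arm moves only by the tool carry_out, never from a script. Its argument "moves" is one flat list of numbers, 7 for each row, row after row: the shift along the tool's x, y, z normalised to -1 to 1, where 1 is 40 cm, then the turn, a rotation vector about the tool's x, y, z normalised to -1 to 1, where 1 is 30 degrees, then the opening, from 0 (shut) to 1 (fully open). A call has exactly 8 rows; each row is the pose to reach, as a shift and turn from the pose measured when the call began, along the tool's axes at that moment; what a row does not reach only later rows make up. A row lasts 1/10 s, in which the tool goes at most 50 mm and 8.59 degrees, less where a joint would pass 70% of its speed; a pose out of reach is approached as far as the arm can. A call with a number of a shift or a turn outside -1 to 1 is refused whole. A call with a gripper value outside its range is refused whole. The fingers move at their own pace and stop on an object; the grip force is fixed at half the most. Time passes only in rows, so rows that repeat a pose let the fingers close, or fill a call up. It gives the time, the measured TCP pose, the force and the opening at its end, in the units of the state.
- get_obs(): the state, without advancing time (a new reading comes with each control period).
- capture(name): name is "scene" or "top" or "wrist"; returns the picture (420x560x3 uint8, red, green, blue); there is no depth.
- get_calibration(name): a dict with "vfov" (degrees; the focal length in pixels is half the picture's height over the tangent of half this angle, whatever the lens; pixels are square), "cx", "cy" (the principal point, pixels), "dist" ([k1, k2, p1, p2, k3] as OpenCV has them; the pictures are not rectified), "cam_to_world" (4x4, takes a point from camera to world coordinates). Camera axes: x right, y up, looking along -z (the intrinsics and any distortion apply to the point x, -y, -z); pixel columns grow to the right and rows downward; lengths in mm; the calibration is good to about 2 mm. A picture is of the moment at which its call begins: read the wrist's pose just before it. get_calibration takes no time and is no camera call; for the wrist camera it gives the pose at the moment of the call.
- close_job(): hands the job in, once; it reports no verdict.
The state is a dict: "time": time; "joint_positions": joint angles; "dq": joint speeds; "tau": joint torques, N m; "tool_pos": TCP position; "tcp_rot": TCP orientation; "contact_force": force on the tool from outside, world axes, zero at the start; "moment": the same for the moment, N m; "grip_width": finger opening in mm.
Only numpy, scipy, OpenCV 4.12 (cv2) and the standard library are available. Lean on these libraries where they do the work, as an engineer would, in place of code of your own. Each camera call takes 0.05 s, during which the arm holds its last target.

## Working session

There is one attempt and no reset: what is moved stays moved. The work goes in short steps, Python scripts to look and compute and a tool call to move; the robot and the scene stay as the last step left them, time stands still between calls to the robot, and variables do not carry over. Pictures are saved under pics/ and viewed, and the job is handed in when it is done.

Besides the shell and the picture viewer there is one more tool, called as name(argument=value, ...) on one line, values as JSON. carry_out: Moves the arm, as the interface text tells. Scaled input: -1 to 1 covers 40 cm each way for a shift and 30 degrees each way for a turn. Its arguments: {"type":"object","properties":{"moves":{"type":"array","items":{"type":"number"}}},"required":["moves"]}

```bash
mkdir -p pics; ls; python3 - <<'E'
from plant import get_obs, capture, get_calibration
import cv2
print(get_obs())
for n in ["scene","top"]:
    im=capture(n); cv2.imwrite(f"pics/{n}0.png",im[:,:,::-1]); print(n,get_calibration(n))
E
```

```text
pics
{'time': 0.0, 'joint_positions': array([-1.42697525e+00,  3.42749378e-01,  1.52502081e+00, -1.54190212e-05,
        1.27541908e+00, -1.45977858e-01]), 'dq': array([-1.89531479e-03,  2.79682754e-05, -1.10752239e-04,  6.24725871e-04,
        1.66940876e-03,  5.02420819e-04]), 'tau': array([-2.33588280e-04, -4.31241846e+01, -2.44215792e+01,  7.16972211e-02,
        5.60295198e-02, -1.17607719e-04]), 'tool_pos': array([ 149.9955097 , -502.71020471,  243.02979834]), 'tcp_rot': array([-3.14001088e+00, -2.17655079e-04,  2.89803264e-01]), 'contact_force': array([0.27426835, 0.24056572, 0.50746768]), 'moment': array([-0.02224804, -0.04805208,  0.0181976 ]), 'grip_width': 91.69774551567635}
scene {'vfov': 45.93541356791452, 'cx': 276.24459898966217, 'cy': 205.6813410782708, 'dist': array([-0.02932751,  0.        ,  0.        ,  0.        ,  0.        ]), 'cam_to_world': array([[-6.75198672e-01, -6.45995231e-01,  3.56085545e-01,
         9.16864352e+02],
       [ 7.37567378e-01, -5.84679137e-01,  3.37853029e-01,
         1.84435972e+02],
       [-1.00556564e-02,  4.90754999e-01,  8.71239585e-01,
         1.05704271e+03],
       [ 0.00000000e+00,  0.00000000e+00,  0.00000000e+00,
         1.00000000e+00]])}
top {'vfov': 57.72929256734276, 'cx': 282.2043201797407, 'cy': 208.70539097872808, 'dist': array([-0.10248242,  0.        ,  0.        ,  0.        ,  0.        ]), 'cam_to_world': array([[-1.68001144e-02,  9.97847386e-01, -6.33904667e-02,
         4.71820228e+02],
       [-9.99378204e-01, -1.47926371e-02,  3.20059790e-02,
        -1.67422963e+02],
       [ 3.09993703e-02,  6.38887549e-02,  9.97475446e-01,
         9.57751492e+02],
       [ 0.00000000e+00,  0.00000000e+00,  0.00000000e+00,
         1.00000000e+00]])}
```

View pics/scene0.png

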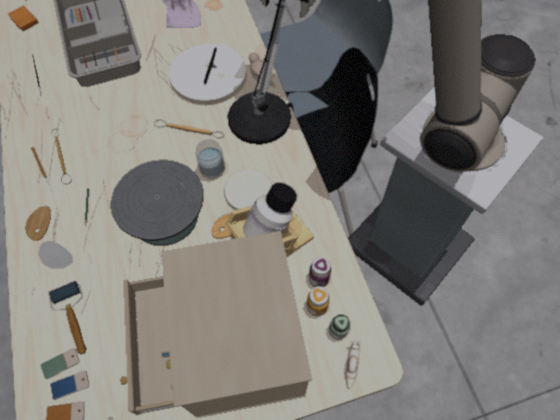

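View pics/top0.png

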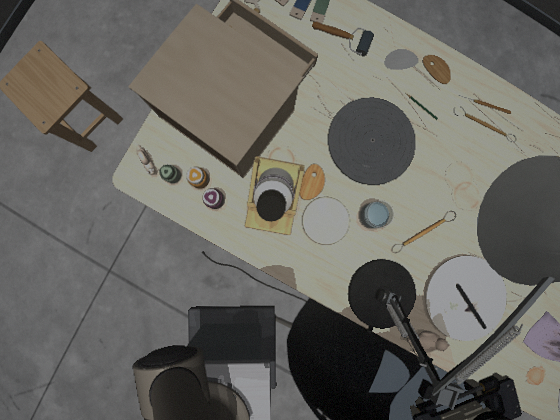

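The scene view shows the black cap near (282,196), the bat near (247,190) and the bottles at (320,270), (318,299) and (340,324). The top view shows the cap near (271,205), the bat near (326,220) and the water jar near (375,213). Next I'll zoom in and measure.

```bash
cat > h.py <<'E'
import numpy as np, cv2
from plant import get_obs, capture, get_calibration
def K(c,h=420):
    f=h/2/np.tan(np.radians(c['vfov'])/2)
    return np.array([[f,0,c['cx']],[0,f,c['cy']],[0,0,1.]])
def ray(c,uv):
    p=cv2.undistortPoints(np.array(uv,float).reshape(-1,1,2),K(c),c['dist']).reshape(-1,2)
    d=np.c_[p[:,0],-p[:,1],-np.ones(len(p))]
    T=c['cam_to_world']; d=d@T[:3,:3].T
    return T[:3,3],d/np.linalg.norm(d,axis=1,keepdims=True)
def plane(c,uv,z):
    o,d=ray(c,uv); return o+d*((z-o[2])/d[:,2])[:,None]
def proj(c,P):
    T=np.linalg.inv(c['cam_to_world']); P=np.atleast_2d(P)@T[:3,:3].T+T[:3,3]
    q=P*[1,-1,-1]
    return cv2.projectPoints(q.reshape(-1,1,3),np.zeros(3),np.zeros(3),K(c),c['dist'])[0].reshape(-1,2)
def tri(o1,d1,o2,d2):
    A=np.c_[d1,-d2]; s=np.linalg.lstsq(A,o2-o1,rcond=None)[0]
    a=o1+s[0]*d1;b=o2+s[1]*d2
    return (a+b)/2,np.linalg.norm(a-b)
E
python3 - <<'E'
import cv2
t=cv2.imread('pics/top0.png');s=cv2.imread('pics/scene0.png')
cv2.imwrite('pics/t0z.png',cv2.resize(t[140:260,130:410],None,fx=2.8,fy=2.8,interpolation=cv2.INTER_CUBIC))
cv2.imwrite('pics/s0z.png',cv2.resize(s[130:280,190:340],None,fx=4,fy=4,interpolation=cv2.INTER_CUBIC))
E
```

```text
(no output)
```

View pics/t0z.png

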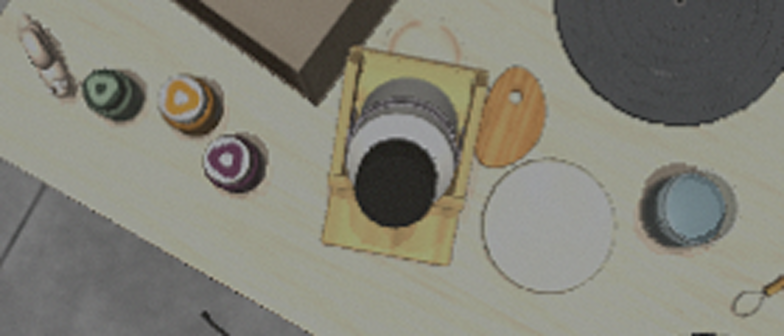

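View pics/s0z.png

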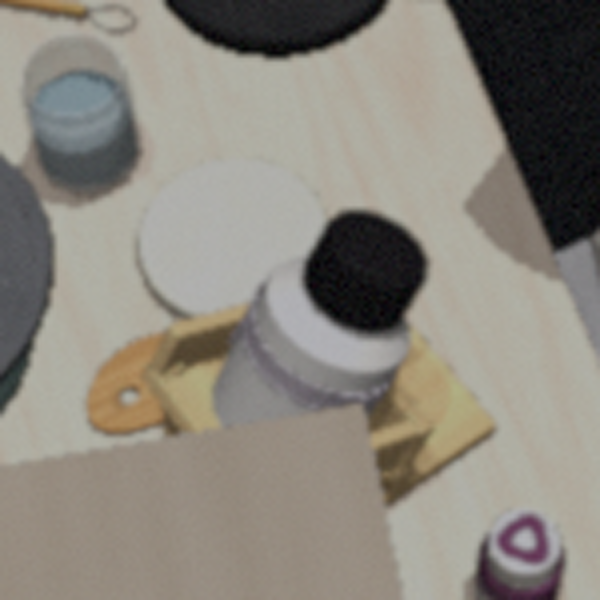

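```bash
python3 - <<'E'
from h import *
t=cv2.imread('pics/top0.png');s=cv2.imread('pics/scene0.png')
ct=get_calibration('top');cs=get_calibration('scene')
def capmask(im,seed,th=60):
    m=(im.max(2)<th).astype(np.uint8)
    n,l,st,c=cv2.connectedComponentsWithStats(m)
    k=l[seed[1],seed[0]]; print(st[k],c[k]); return c[k],(l==k)
pt,mt=capmask(t,(271,205)); ps,ms=capmask(s,(282,196))
o1,d1=ray(ct,pt);o2,d2=ray(cs,ps)
C,g=tri(o1,d1[0],o2,d2[0]); print('cap centre',C,'gap',g)
# white bat
def white(im,seed):
    hsv=cv2.cvtColor(im,cv2.COLOR_BGR2HSV); print(hsv[seed[1],seed[0]])
    m=((hsv[:,:,1]<25)&(hsv[:,:,2]>140)).astype(np.uint8)
    n,l,st,c=cv2.connectedComponentsWithStats(m,connectivity=4);k=l[seed[1],seed[0]];print(st[k],c[k]);return c[k],(l==k)
pb,mb=white(t,(326,220))
cn=max(cv2.findContours(mb.astype(np.uint8),cv2.RETR_EXTERNAL,cv2.CHAIN_APPROX_NONE)[0],key=len)
W=plane(ct,cn.reshape(-1,2),16)[:,:2].astype(np.float32)
print('bat',plane(ct,[pb],16),cv2.minEnclosingCircle(W),cv2.fitEllipse(W))
z=lambda a,b:(130+(a-0.9)/2.8,140+(b-.9)/2.8)
for a,b,h in [((322,243),(448,264),10),((362,46),(490,72),30),((335,178),(322,243),10),((448,264),(463,208),10)]:
    P=plane(ct,[z(*a),z(*b)],h); v=P[1]-P[0]; print(P[:,:2].round(1),np.degrees(np.arctan2(v[1],v[0])),np.linalg.norm(v))
for n,(a,b),h in [('b2',(228,160),66),('b3',(183,97),74),('b6',(106,90),78),('wj',(690,208),88)]:
    print(n,plane(ct,[z(a,b)],h).round(0))
E
```

```text
[257 190  29  31 710] [270.82957746 205.09295775]
[266 183  30  30 654] [280.73394495 197.72477064]
cap centre [ 530.29773046 -169.1333555   160.94331611] gap 0.3292259901989988
[ 45   6 158]
[ 303  179   92   92 3744] [341.28071581 227.25347222]
bat [[ 483.22963268 -343.9740964    16.        ]] ((492.3495178222656, -380.7998962402344), 133.43882751464844) ((489.0897521972656, -360.0661926269531), (167.25474548339844, 223.87722778320312), 149.5687713623047)
[[ 489.3 -103.9]
 [ 468.9 -215.4]] -100.37917333094553 113.30366514731013
[[ 661.5 -142.1]
 [ 637.1 -254.5]] -102.26523563863046 115.0230703450835
[[ 546.9 -116.1]
 [ 489.3 -103.9]] 168.05786156971368 58.88936401666989
[[ 468.9 -215.4]
 [ 518.4 -229.6]] -16.059054171044366 51.587820637010914
b2 [[559. -30.  66.]]
b3 [[612.   7.  74.]]
b6 [[618.  70.  78.]]
wj [[ 512. -413.   88.]]
```

```bash
python3 - <<'E'
from h import *
t=cv2.imread('pics/top0.png')
ct=get_calibration('top');cs=get_calibration('scene')
im=capture('wrist'); cv2.imwrite('pics/w0.png',im[:,:,::-1]); c=get_calibration('wrist'); print(c)
print('lamp base',plane(ct,[(381,292),(348,292),(388,292),(520,300),(550,280)],15).round(0))
print('lamp base s',plane(cs,[(259,118)],15).round(0))
# rim ellipse of bat by gray
g=cv2.cvtColor(t,cv2.COLOR_BGR2GRAY)
hsv=cv2.cvtColor(t,cv2.COLOR_BGR2HSV)
m=((hsv[:,:,1]<25)&(hsv[:,:,2]>140)).astype(np.uint8)
m[:,:297]=0;m[:,352:]=0;m[:190]=0;m[250:]=0
m=cv2.morphologyEx(m,cv2.MORPH_CLOSE,np.ones((3,3)));m=cv2.morphologyEx(m,cv2.MORPH_OPEN,np.ones((7,7)))
n,l,st,ce=cv2.connectedComponentsWithStats(m);k=l[220,326];print(st[k],ce[k])
cn=max(cv2.findContours((l==k).astype(np.uint8),cv2.RETR_EXTERNAL,cv2.CHAIN_APPROX_NONE)[0],key=len)
W=plane(ct,cn.reshape(-1,2),16)[:,:2].astype(np.float32);print('bat',W.mean(0),cv2.minEnclosingCircle(W),cv2.fitEllipse(W))
print('bat zoom est',plane(ct,[(130+548/2.8,140+226/2.8)],16), 'scene', plane(cs,[(190+231/4,130+240/4)],16))
# box corner: lower right front upper corner top view (236,162); scene (286,234)?
o,d=ray(ct,[(244,163)]);o2,d2=ray(cs,[(280,235)]);print(tri(o,d[0],o2,d2[0]))
E
```

```text
{'vfov': 58.957294925018395, 'cx': 280.6309246632455, 'cy': 211.68553279478672, 'dist': array([-0.09875346,  0.        ,  0.        ,  0.        ,  0.        ]), 'cam_to_world': array([[ 2.86005252e-01,  9.23765743e-01,  2.54672041e-01,
         2.17126919e+02],
       [-9.58226959e-01,  2.76119973e-01,  7.45577359e-02,
        -4.82738984e+02],
       [-1.44615475e-03, -2.65357519e-01,  9.64149001e-01,
         3.83914909e+02],
       [ 0.00000000e+00,  0.00000000e+00,  0.00000000e+00,
         1.00000000e+00]])}
lamp base [[ 320. -441.   15.]
 [ 322. -357.   15.]
 [ 319. -459.   15.]
 [ 282. -818.   15.]
 [ 330. -910.   15.]]
lamp base s [[ 323. -436.   15.]]
[ 297  190   55   60 2621] [326.83403281 221.30637161]
bat [ 496.39386 -303.3776 ] ((504.12774658203125, -307.5119934082031), 96.08161163330078) ((498.89837646484375, -309.45135498046875), (143.46298217773438, 158.57803344726562), 54.51749038696289)
bat zoom est [[ 500.15889184 -305.32824286   16.        ]] scene [[ 505.74573665 -301.04181972   16.        ]]
(array([ 610.19551646, -109.23464485,  189.17852631]), np.float64(16.36241552403354))
```

View pics/w0.png

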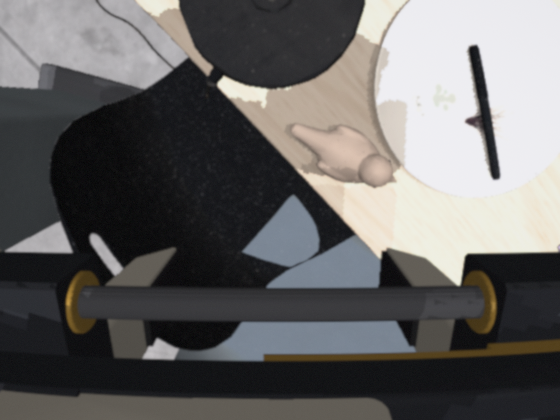

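```bash
python3 - <<'E'
from h import *
t=cv2.imread('pics/top0.png');s=cv2.imread('pics/scene0.png')
cv2.imwrite('pics/t0l.png',cv2.resize(t[240:420,330:560],None,fx=3.3,fy=3.3))
cv2.imwrite('pics/s0l.png',cv2.resize(s[0:150,200:350],None,fx=4,fy=4))
E
```

```text
(no output)
```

View pics/t0l.png

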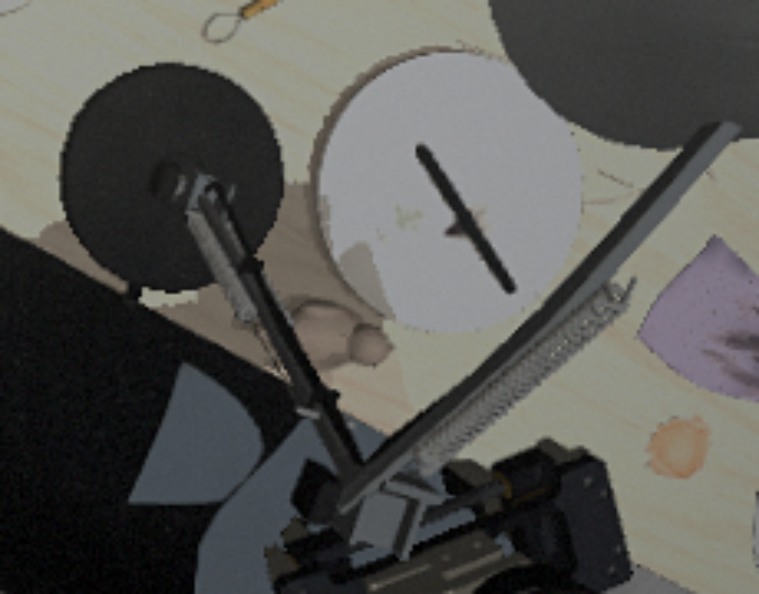

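View pics/s0l.png

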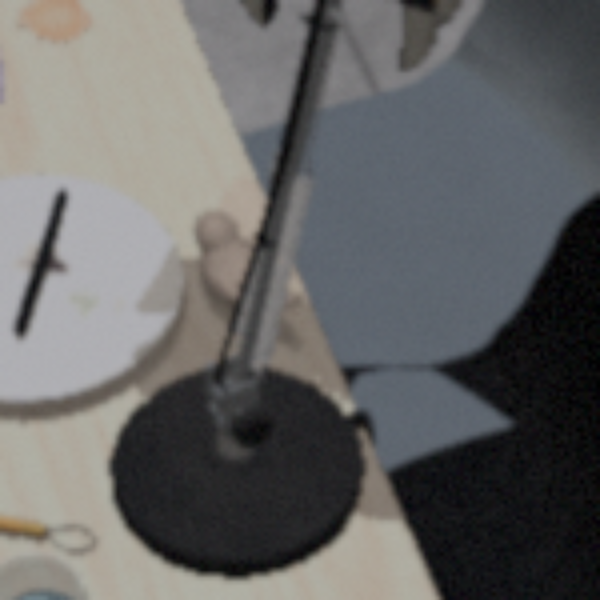

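```bash
python3 - <<'E'
from h import *
ct=get_calibration('top');cs=get_calibration('scene')
def at(im,o,f,p): return (o[0]+p[0]/f,o[1]+p[1]/f)
so,sd=ray(cs,[at(0,(200,0),4,(245,375)),at(0,(200,0),4,(325,10))])
n=np.cross(sd[0],sd[1])
for p in [(175,180),(205,190),(250,265),(305,380),(345,450),(355,475)]:
    o,d=ray(ct,[at(0,(330,240),3.3,p)]); d=d[0]
    print(p,(o+d*((so-o)@n)/(d@n)).round(0))
# arm2 of lamp: in scene out of view
E
```

```text
(175, 180) [ 341. -396.  183.]
(205, 190) [ 214. -633. -496.]
(250, 265) [ 195. -580. -202.]
(305, 380) [ 247. -436.  288.]
(345, 450) [ 240. -423.  371.]
(355, 475) [ 252. -402.  429.]
```

```bash
python3 - <<'E'
from h import *
ct=get_calibration('top');cs=get_calibration('scene')
for a,b in [((205,185),(235,385)),((252,266),(265,240)),((315,408),(323,12)),((270,365),(300,180))]:
    o,d=ray(ct,[(330+a[0]/3.3,240+a[1]/3.3)]);o2,d2=ray(cs,[(200+b[0]/4,b[1]/4)])
    P,g=tri(o,d[0],o2,d2[0]);print(P.round(0),g)
# lamp elbow candidates: extrapolate ray of top at several heights
o,d=ray(ct,[(330+345/3.3,240+485/3.3)]);
for z in (250,300,350,400,450,500,550): print(z,(o+d[0]*(z-o[2])/d[0][2]).round(0))
o,d=ray(ct,[(330+720/3.3,240+130/3.3)]);
for z in (300,400,500,600,700): print('head',z,(o+d[0]*(z-o[2])/d[0][2]).round(0))
E
```

```text
[ 321. -439.   98.] 7.413338766766203
[ 289. -437.  200.] 3.8311964499909523
[ 255. -417.  352.] 2.131336582146999
[ 229. -456.  193.] 8.805827644850813
250 [ 171. -475.  250.]
300 [ 193. -454.  300.]
350 [ 214. -432.  350.]
400 [ 235. -410.  400.]
450 [ 256. -388.  450.]
500 [ 278. -367.  500.]
550 [ 299. -345.  550.]
head 300 [ 374. -682.  300.]
head 400 [ 389. -604.  400.]
head 500 [ 404. -525.  500.]
head 600 [ 419. -447.  600.]
head 700 [ 434. -369.  700.]
```

carry_out(moves=[0,-0.05,0,0,0,-0.125,1,0,-0.1,0,0,0,-0.25,1,0,-0.15,0,0,0,-0.375,1,0,-0.2,0,0,0,-0.5,1,0,-0.25,0,0,0,-0.625,1,0,-0.3,0,0,0,-0.75,1,0,-0.35,0,0,0,-0.875,1,0,-0.4,0,0,0,-1,1])

```text
time: 0.95
tool_pos: [104.1, -348.5, 243.2]
tcp_rot: [-3.14, -0.001, 0.816]
contact_force: [0.7, 0.2, 0.0]
grip_width: 91.7
```

```bash
cat >> h.py <<'E'
from scipy.spatial.transform import Rotation as R
def pose(o=None):
    o=o or get_obs(); return np.array(o['tool_pos']),R.from_euler('xyz',o['tcp_rot'])
def plan(P,Rt=None,P0=None,R0=None):
    """normalised row to reach world pos P with rotation Rt from P0,R0"""
    if P0 is None: P0,R0=pose()
    s=R0.inv().apply(np.array(P)-P0)/400
    r=np.zeros(3) if Rt is None else (R0.inv()*Rt).as_rotvec()/np.radians(30)
    return np.r_[s,r]
def down(yaw): return R.from_euler('xyz',[np.pi,0,yaw])
E
python3 - <<'E'
from h import *
p,r=pose(); print(get_obs()['joint_positions'].round(3))
np.set_printoptions(suppress=True,precision=3)
print(plan([133,-329,243],down(1.34)))
print(plan([188,-301,243],down(1.86),np.array([133,-329,243.]),down(1.34)))
E
```

```text
[-1.492  0.042  1.91  -0.     1.191 -0.737]
[ 0.085  0.019  0.001 -0.002 -0.002 -1.   ]
[ 0.1    0.118  0.     0.     0.    -0.993]
```

carry_out(moves=[0.01,0.002,0,0,0,-0.2,1,0.02,0.004,0,0,0,-0.4,1,0.03,0.006,0,0,0,-0.6,1,0.04,0.009,0,0,0,-0.75,1,0.05,0.012,0,0,0,-0.9,1,0.06,0.014,0,0,0,-1,1,0.072,0.017,0,0,0,-1,1,0.085,0.019,0,0,0,-1,1])

```text
time: 1.75
tool_pos: [133.1, -328.7, 243.2]
tcp_rot: [-3.141, -0.002, 1.338]
contact_force: [0.1, 0.4, -0.5]
grip_width: 91.7
```

carry_out(moves=[0.012,0.015,0,0,0,-0.2,1,0.024,0.03,0,0,0,-0.4,1,0.037,0.045,0,0,0,-0.6,1,0.05,0.06,0,0,0,-0.75,1,0.062,0.075,0,0,0,-0.9,1,0.075,0.09,0,0,0,-1,1,0.088,0.104,0,0,0,-1,1,0.1,0.118,0,0,0,-1,1])

```text
time: 2.55
tool_pos: [188.8, -300.3, 243.2]
tcp_rot: [3.141, -0.002, 1.86]
contact_force: [-0.1, 0.0, -0.4]
grip_width: 92.1
```

```bash
python3 - <<'E'
from h import *
np.set_printoptions(suppress=True,precision=3)
p,r=pose(); o=get_obs();print(o['joint_positions'].round(3),o['tool_pos'],o['contact_force'],r.as_matrix())
for f in (.25,.5,.75,1):
    a=np.radians(-58+18*f); print(plan([355*np.cos(a),355*np.sin(a),243+40*f],None))
E
```

```text
[-1.227  0.024  1.929  0.     1.19  -1.516] [ 188.776 -300.326  243.194] [-0.113  0.046 -0.428] [[-0.285  0.959 -0.   ]
 [ 0.959  0.285  0.002]
 [ 0.002  0.    -1.   ]]
[ 0.02   0.064 -0.024  0.     0.     0.   ]
[ 0.046  0.129 -0.049  0.     0.     0.   ]
[ 0.078  0.191 -0.074  0.     0.     0.   ]
[ 0.114  0.251 -0.099  0.     0.     0.   ]
```

carry_out(moves=[0.01,0.032,-0.012,0,0,0,1,0.02,0.064,-0.024,0,0,0,1,0.033,0.096,-0.036,0,0,0,1,0.046,0.129,-0.049,0,0,0,1,0.062,0.16,-0.06,0,0,0,1,0.078,0.191,-0.074,0,0,0,1,0.096,0.22,-0.087,0,0,0,1,0.114,0.251,-0.099,0,0,0,1])

```text
time: 3.35
tool_pos: [272.5, -227.4, 283.1]
tcp_rot: [3.141, -0.002, 1.858]
contact_force: [0.1, -0.2, -0.6]
grip_width: 91.8
```

```bash
python3 - <<'E'
from h import *
np.set_printoptions(suppress=True,precision=3)
p,r=pose(); o=get_obs();print(o['joint_positions'].round(3),p)
az=np.radians(168.5); a=np.array([.5*np.cos(az),.5*np.sin(az),np.cos(np.pi/6)])
C=np.array([530.3,-169.1,161]); print('a',a)
P=C+a*150; print('pre',P)
# candidate orientation: z=-a, choose tool x spun by angle from current
def ori(phi): # tool x = reference rotated about tool z
    z=-a; x0=np.array([0,0,1])-z*z[2]; x0/=np.linalg.norm(x0); y0=np.cross(z,x0)
    x=np.cos(phi)*x0+np.sin(phi)*y0; return R.from_matrix(np.c_[x,np.cross(z,x),z])
for d in range(-180,180,30):
    Q=ori(np.radians(d)); print(d,plan(P,Q), Q.as_matrix()[:,0])
E
```

```text
[-0.913 -0.014  1.851  0.001  1.306 -1.201] [ 272.531 -227.425  283.147]
a [-0.49   0.1    0.866]
pre [ 456.806 -154.147  290.904]
-180 [ 0.045  0.494 -0.019 -0.539 -0.902 -2.019] [-0.849  0.173 -0.5  ]
-150 [ 0.045  0.494 -0.019 -0.727 -0.706 -1.044] [-0.635  0.639 -0.433]
-120 [ 0.045  0.494 -0.019 -0.874 -0.488 -0.067] [-0.252  0.935 -0.25 ]
-90 [ 0.045  0.494 -0.019 -0.98  -0.247  0.91 ] [0.199 0.98  0.   ]
-60 [ 0.045  0.494 -0.019 -1.044  0.015  1.885] [0.597 0.762 0.25 ]
-30 [ 0.045  0.494 -0.019 -1.062  0.301  2.858] [0.835 0.34  0.433]
0 [ 0.045  0.494 -0.019 -1.028  0.614  3.826] [ 0.849 -0.173  0.5  ]
30 [ 0.045  0.494 -0.019 -0.93   0.958  4.786] [ 0.635 -0.639  0.433]
60 [ 0.045  0.494 -0.019 -0.749  1.343  5.731] [ 0.252 -0.935  0.25 ]
90 [ 0.045  0.494 -0.019  0.332 -1.318 -4.917] [-0.199 -0.98   0.   ]
120 [ 0.045  0.494 -0.019 -0.018 -1.214 -3.959] [-0.597 -0.762 -0.25 ]
150 [ 0.045  0.494 -0.019 -0.304 -1.073 -2.991] [-0.835 -0.34  -0.433]
```

carry_out(moves=[0.006,0.06,-0.002,-0.122,-0.03,0.114,1,0.011,0.123,-0.005,-0.245,-0.062,0.228,1,0.017,0.185,-0.007,-0.367,-0.093,0.341,1,0.022,0.247,-0.009,-0.49,-0.123,0.455,1,0.028,0.31,-0.012,-0.612,-0.154,0.569,1,0.034,0.37,-0.014,-0.735,-0.185,0.683,1,0.04,0.432,-0.017,-0.857,-0.216,0.796,1,0.045,0.494,-0.019,-0.98,-0.247,0.91,1])

```text
time: 4.15
tool_pos: [457.8, -153.5, 291.1]
tcp_rot: [2.615, -0.002, 1.366]
contact_force: [-0.5, 0.3, -0.2]
grip_width: 91.7
```

```bash
python3 - <<'E'
from h import *
o=get_obs();print(o['joint_positions'].round(3),o['tool_pos'],o['contact_force'])
c=get_calibration('wrist');im=capture('wrist')[:,:,::-1];cv2.imwrite('pics/w1.png',im);np.save('w1.npy',c,allow_pickle=True)
cv2.imwrite('pics/s1.png',capture('scene')[:,:,::-1])
E
```

```text
[-0.61  -0.028  1.96   0.3    0.743 -0.579] [ 457.84669317 -153.46005271  291.12071305] [-0.48171433  0.29205057 -0.17631193]
```

View pics/w1.png

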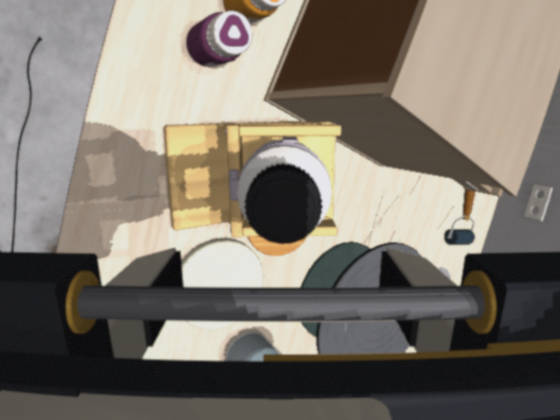

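View pics/s1.png

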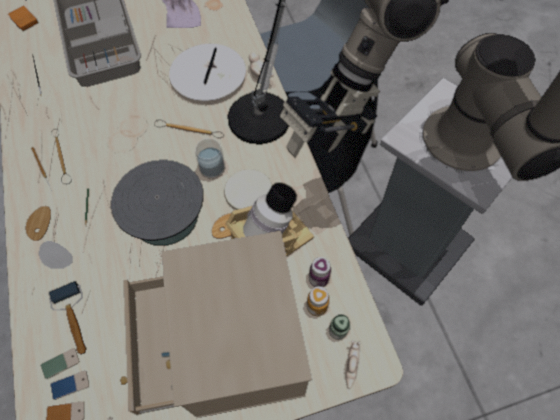

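The wrist view shows the cap as a black disc near (283,200), inside the white shoulder ring, with the rest's plate between columns 165 and 340. The bat and the box's near corner (267,100) are also visible. I'll triangulate the cap across the three views.

```bash
python3 - <<'E'
from h import *
np.set_printoptions(suppress=True,precision=2)
w=cv2.imread('pics/w1.png');cw=np.load('w1.npy',allow_pickle=True).item()
t=cv2.imread('pics/top0.png');s=cv2.imread('pics/scene0.png');ct=get_calibration('top');cs=get_calibration('scene')
def cm(im,seed,th):
    m=(im.max(2)<th).astype(np.uint8);m=cv2.morphologyEx(m,cv2.MORPH_OPEN,np.ones((3,3)))
    n,l,st,c=cv2.connectedComponentsWithStats(m);k=l[seed[1],seed[0]];
    cn=max(cv2.findContours((l==k).astype(np.uint8),cv2.RETR_EXTERNAL,cv2.CHAIN_APPROX_NONE)[0],key=len)
    h=cv2.convexHull(cn); M=cv2.moments(h); print(st[k],M['m00']); return (M['m10']/M['m00'],M['m01']/M['m00']),h.reshape(-1,2)
L=[]
for n,im,c,seed in [('w',w,cw,(283,200)),('t',t,ct,(271,205)),('s',s,cs,(282,196))]:
    for th in (60,80):
        p,h=cm(im,seed,th);print(n,th,p,cv2.fitEllipse(h))
    L.append((n,)+tuple(ray(c,[p])))
for i in range(3):
    for j in range(i): print(L[i][0],L[j][0],tri(L[i][1],L[i][2][0],L[j][1],L[j][2][0]))
# LSQ all
A=np.zeros((3,3));b=np.zeros(3)
for n,o,d in L:
    q=np.eye(3)-np.outer(d[0],d[0]);A+=q;b+=q@o
C=np.linalg.solve(A,b);print('C',C)
for a_,b_,h in [((165,127),(173,229),10),((165,126),(232,124),10),((173,229),(230,228),10)]:
    P=plane(cw,[a_,b_],h);v=P[1]-P[0];print(P[:,:2],np.degrees(np.arctan2(v[1],v[0])),np.linalg.norm(v[:2]))
cv2.imwrite('pics/w1z.png',cv2.resize(w[90:360,150:360],None,fx=2.2,fy=2.2))
E
```

```text
[ 246  165   75   78 4591] 4547.0
w 60 (282.5360310827652, 203.60648046330914) ((282.4815979003906, 203.61886596679688), (74.89402770996094, 78.05211639404297), 175.9429473876953)
[ 245  164   76   79 4709] 4667.0
w 80 (282.4261838440111, 203.48796514534675) ((282.4557800292969, 203.5478973388672), (75.87593841552734, 78.90586853027344), 172.61264038085938)
[257 190  28  31 708] 677.5
t 60 (270.76236162361624, 205.05830258302584) ((270.8771057128906, 205.1220245361328), (28.568408966064453, 31.229141235351562), 6.878030300140381)
[257 190  29  31 732] 700.0
t 80 (270.9007142857143, 205.0933333333333) ((270.8735656738281, 205.12863159179688), (28.906700134277344, 31.794841766357422), 10.021685600280762)
[267 183  29  30 652] 632.0
s 60 (280.8270042194093, 197.74103375527426) ((281.04632568359375, 197.84730529785156), (28.18418312072754, 30.014528274536133), 147.11744689941406)
[266 183  30  31 689] 669.5
s 80 (280.8137913866069, 197.8929549414986) ((280.9768371582031, 197.98326110839844), (28.99641990661621, 30.915647506713867), 141.4723663330078)
t w (array([ 530.06, -169.5 ,  164.28]), np.float64(0.2715348505400855))
s w (array([ 530.79, -169.23,  162.3 ]), np.float64(2.1669817140905026))
s t (array([ 530.25, -169.16,  160.19]), np.float64(0.6430321749825806))
C [ 530.61 -169.32  162.18]
[[ 489.75 -103.44]
 [ 467.22 -213.87]] -101.52853018099059 112.70803586764161
[[ 490.03 -102.44]
 [ 564.81 -117.96]] -11.721987072624753 76.3720385135177
[[ 467.22 -213.87]
 [ 532.8  -237.55]] -19.850602988716414 69.72218367661094
```

View pics/w1z.png

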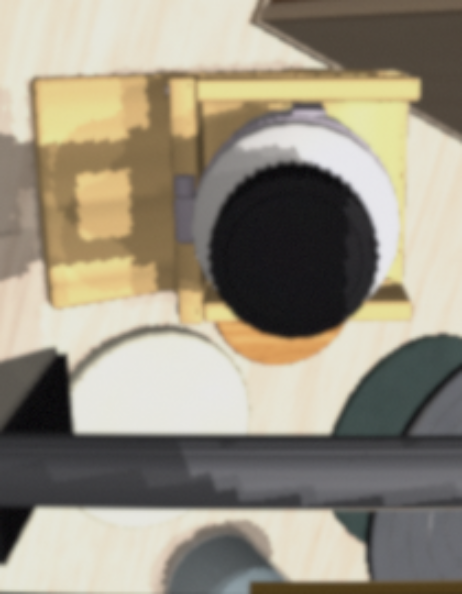

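```bash
python3 - <<'E'
from h import *
np.set_printoptions(suppress=True,precision=3)
cw=np.load('w1.npy',allow_pickle=True).item()
az=np.radians(168.5); a=np.array([.5*np.cos(az),.5*np.sin(az),np.cos(np.pi/6)])
C=np.array([530.6,-169.3,162.2])
T=np.linalg.inv(cw['cam_to_world'])
for k in (17.5,0,-17.5):
    q=T[:3,:3]@(C+k*a)+T[:3,3]; print(k,q, 371.5*60/-q[2])
print('rim',C+12.5*a,'jar origin',C-115.5*a)
p,r=pose()
z=-a; y=np.array([.199,.98,0]); 
x=y/np.linalg.norm(y); x-=z*(x@z);x/=np.linalg.norm(x);Q=R.from_matrix(np.c_[x,np.cross(z,x),z])
print('to 60 above', plan(C+60*a,Q)); print('lateral now', Q.inv().apply(p-C))
E
```

```text
17.5 [   0.914    2.875 -281.979] 79.04857707256106
0 [   0.873    7.511 -298.853] 74.58513065384632
-17.5 [   0.833   12.147 -315.728] 70.59879766383008
rim [ 524.475 -168.054  173.025] jar origin [ 587.191 -180.813   62.174]
to 60 above [-0.006  0.002  0.221  0.    -0.004 -0.003]
lateral now [   2.101   -0.913 -148.424]
```

carry_out(moves=[-0.001,0,0.02,0,0,0.14,1,-0.002,0.001,0.04,0,-0.001,0.28,1,-0.003,0.001,0.06,0,-0.002,0.42,1,-0.004,0.002,0.085,0,-0.003,0.56,1,-0.005,0.002,0.11,0,-0.004,0.7,1,-0.006,0.002,0.13,0,-0.004,0.84,1,-0.006,0.002,0.15,0,-0.004,0.95,1,-0.006,0.002,0.17,0,-0.004,1,1])

```text
time: 5.05
tool_pos: [491.0, -161.6, 231.4]
tcp_rot: [2.68, -0.253, 0.904]
contact_force: [0.2, 0.4, -0.7]
grip_width: 91.4
```

carry_out(moves=[0,0,0,0,0,0.16,1,0,0,0,0,0,0.32,1,0,0,0,0,0,0.48,1,0,0,0,0,0,0.64,1,0,0,0,0,0,0.8,1,0,0,0,0,0,0.92,1,0,0,0,0,0,1,1,0,0,0,0,0,1,1])

```text
time: 5.85
tool_pos: [490.9, -161.8, 231.4]
tcp_rot: [2.863, -0.447, 0.384]
contact_force: [-0.5, 0.4, 0.4]
grip_width: 91.9
```

carry_out(moves=[0,0,0,0,0,0.16,1,0,0,0,0,0,0.32,1,0,0,0,0,0,0.48,1,0,0,0,0,0,0.64,1,0,0,0,0,0,0.8,1,0,0,0,0,0,0.92,1,0,0,0,0,0,1,1,0,0,0,0,0,1,1])

```text
time: 6.65
tool_pos: [490.8, -161.8, 231.3]
tcp_rot: [-3.14, -0.521, -0.202]
contact_force: [0.2, 0.1, 0.4]
grip_width: 91.8
```

carry_out(moves=[0,0,0,0,0,0.16,1,0,0,0,0,0,0.32,1,0,0,0,0,0,0.48,1,0,0,0,0,0,0.64,1,0,0,0,0,0,0.8,1,0,0,0,0,0,0.92,1,0,0,0,0,0,1,1,0,0,0,0,0,1,1])

```text
time: 7.45
tool_pos: [490.8, -161.8, 231.3]
tcp_rot: [-2.862, -0.445, -0.787]
contact_force: [-0.5, -0.3, 0.5]
grip_width: 92.1
```

carry_out(moves=[0,0,0,0,0,0.16,1,0,0,0,0,0,0.32,1,0,0,0,0,0,0.48,1,0,0,0,0,0,0.64,1,0,0,0,0,0,0.8,1,0,0,0,0,0,0.92,1,0,0,0,0,0,1,1,0,0,0,0,0,1,1])

```text
time: 8.25
tool_pos: [490.8, -161.8, 231.2]
tcp_rot: [-2.681, -0.252, -1.305]
contact_force: [0.1, -0.9, 0.4]
grip_width: 92.1
```

```bash
cat >> h.py <<'E'
np.set_printoptions(suppress=True,precision=4)
az=np.radians(168.5); a=np.array([.5*np.cos(az),.5*np.sin(az),np.cos(np.pi/6)])
C0=np.array([530.6,-169.3,162.2])
def status(C=C0):
    o=get_obs();p,r=pose(o); e=p-C
    # smallest tilt fix so tool z=-a
    z=r.as_matrix()[:,2]; rv=np.cross(z,-a); 
    print('t',o['time'],'q6',o['joint_positions'][5].round(3),'along',(e@a).round(2),'lat(tool)',r.inv().apply(e-a*(e@a)).round(2),'tiltfix(norm)',(r.inv().apply(rv)/np.radians(30)).round(4),'F',o['contact_force'].round(1),'Ftool',r.inv().apply(o['contact_force']).round(1),'w',round(o['grip_width'],1))
E
python3 - <<'E'
from h import *
status()
c=get_calibration('wrist');im=capture('wrist')[:,:,::-1];cv2.imwrite('pics/w2.png',im);np.save('w2.npy',c,allow_pickle=True)
E
```

```text
t 8.25 q6 1.994 along 80.06 lat(tool) [0.24 0.81 0.  ] tiltfix(norm) [ 0.0043  0.0042 -0.    ] F [ 0.1 -0.9  0.4] Ftool [ 0.9  0.  -0.2] w 92.1
```

View pics/w2.png

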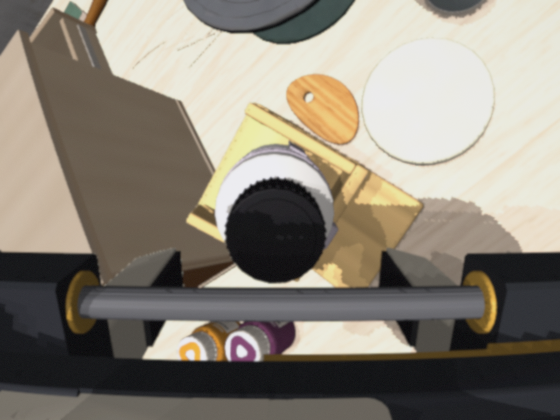

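The wrist view from the other side shows the cap near (276,230) and the whole bat at (428,100).

```bash
python3 - <<'E'
from h import *
L=[]
for f,seed in (('w1',(283,200)),('w2',(276,230))):
    im=cv2.imread(f'pics/{f}.png');c=np.load(f'{f}.npy',allow_pickle=True).item()
    m=(im.max(2)<70).astype(np.uint8);m=cv2.morphologyEx(m,cv2.MORPH_OPEN,np.ones((3,3)))
    n,l,st,_=cv2.connectedComponentsWithStats(m);k=l[seed[1],seed[0]]
    cn=max(cv2.findContours((l==k).astype(np.uint8),cv2.RETR_EXTERNAL,cv2.CHAIN_APPROX_NONE)[0],key=len)
    M=cv2.moments(cv2.convexHull(cn));p=(M['m10']/M['m00'],M['m01']/M['m00']);print(f,st[k],p)
    L.append(ray(c,[p]))
print(tri(L[0][0],L[0][1][0],L[1][0],L[1][1][0]))
hsv=cv2.cvtColor(im,cv2.COLOR_BGR2HSV);g=cv2.cvtColor(im,cv2.COLOR_BGR2GRAY)
print(hsv[100,428],hsv[150,500],hsv[40,380])
m=((hsv[:,:,1]<20)&(hsv[:,:,2]>200)).astype(np.uint8);m[170:]=0;m[:,:355]=0
m=cv2.morphologyEx(m,cv2.MORPH_OPEN,np.ones((9,9)))
n,l,st,ce=cv2.connectedComponentsWithStats(m);k=l[100,428];print(st[k],ce[k])
cn=max(cv2.findContours((l==k).astype(np.uint8),cv2.RETR_EXTERNAL,cv2.CHAIN_APPROX_NONE)[0],key=len)
W=plane(c,cn.reshape(-1,2),16)[:,:2].astype(np.float32);print('bat',cv2.minEnclosingCircle(W),cv2.fitEllipse(W))
E
```

```text
w1 [ 245  164   76   79 4655] (282.4624959411192, 203.51910379911246)
w2 [ 226  179  100  103 8079] (275.35380008261046, 230.7686699710863)
(array([ 528.1907, -168.1521,  167.9959]), np.float64(0.20419944331274414))
[ 30   4 235] [ 28  15 235] [ 30  15 234]
[  363    23   130   139 12929] [427.7198  97.8939]
bat ((501.5041809082031, -312.29498291015625), 65.08393096923828) ((501.61065673828125, -307.0414733886719), (113.12235260009766, 121.20252990722656), 11.958944320678711)
```

```bash
sed -i 's/^C0=.*/C0=np.array([528.4,-168.4,167.5])/' h.py; python3 - <<'E'
from h import *
status()
E
```

```text
t 8.3 q6 1.994 along 74.31 lat(tool) [0.31 1.55 0.  ] tiltfix(norm) [0.0042 0.0041 0.    ] F [0.7 1.  0.3] Ftool [-0.7 -1.  -0. ] w 91.8
```

carry_out(moves=[0,-0.001,0.01,0,0,0.16,1,0,-0.002,0.02,0.001,0.001,0.32,1,0,-0.003,0.03,0.002,0.002,0.48,1,-0.001,-0.004,0.04,0.003,0.003,0.64,1,-0.001,-0.004,0.05,0.004,0.004,0.8,1,-0.001,-0.004,0.06,0.004,0.004,0.92,1,-0.001,-0.004,0.07,0.004,0.004,1,1,-0.001,-0.004,0.08,0.004,0.004,1,1])

```text
time: 9.1
tool_pos: [507.7, -164.1, 203.9]
tcp_rot: [-2.619, -0.003, -1.767]
contact_force: [-0.1, 0.1, -0.4]
grip_width: 91.8
```

```bash
python3 - <<'E'
from h import *
status()
c=get_calibration('wrist');im=capture('wrist')[:,:,::-1];cv2.imwrite('pics/w3.png',im);np.save('w3.npy',c,allow_pickle=True)
E
```

```text
t 9.1 q6 2.493 along 42.1 lat(tool) [-0.09  0.13  0.  ] tiltfix(norm) [ 0.001  -0.0013  0.    ] F [-0.1  0.1 -0.4] Ftool [-0.1  0.3  0.3] w 91.8
```

View pics/w3.png

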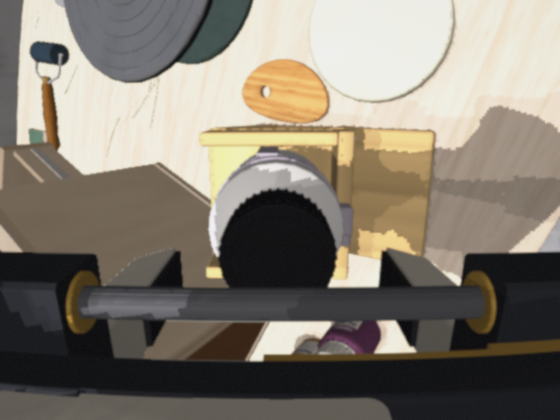

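The cap sits centred between the jaws (column 278, jaw middle about 281). I'll descend with the last turn.

carry_out(moves=[0,0,0.01,0,0,0.16,1,0,0,0.02,0,0,0.32,1,0,0,0.03,0,0,0.48,1,0,0,0.045,0,0,0.6,1,0,0,0.06,0,0,0.7,1,0,0,0.075,0,0,0.72,1,0,0,0.09,0,0,0.72,1,0,0,0.095,0,0,0.72,1])

```text
time: 9.95
tool_pos: [526.3, -167.8, 169.8]
tcp_rot: [-2.65, 0.181, -2.096]
contact_force: [0.3, -0.5, -0.0]
grip_width: 92.1
```

```bash
python3 - <<'E'
from h import *
status()
cv2.imwrite('pics/s3.png',cv2.resize(capture('scene')[90:260,200:370,::-1],None,fx=3.5,fy=3.5))
E
```

```text
t 9.95 q6 2.818 along 3.05 lat(tool) [0.12 0.74 0.  ] tiltfix(norm) [ 0.0034 -0.0018  0.    ] F [ 0.3 -0.5 -0. ] Ftool [ 0.3 -0.5  0.2] w 92.1
```

View pics/s3.png

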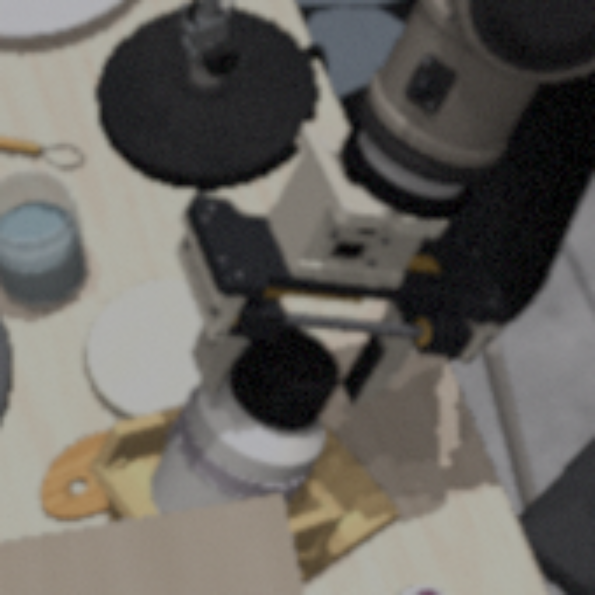

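The fingers straddle the cap, level with it. Closing.

carry_out(moves=[0,-0.001,0,0,0,0,0.6,0,-0.002,0,0,0,0,0,0,-0.002,0,0,0,0,0,0,-0.002,0,0,0,0,0,0,-0.002,0,0,0,0,0,0,-0.002,0,0,0,0,0,0,-0.002,0,0,0,0,0,0,-0.002,0,0,0,0,0])

```text
time: 10.8
tool_pos: [527.4, -168.7, 170.8]
tcp_rot: [-2.648, 0.181, -2.096]
contact_force: [2.3, -1.3, 2.3]
grip_width: 59.7
```

```bash
python3 - <<'E'
from h import *
status();print(get_obs()['moment'])
E
```

```text
t 10.8 q6 2.82 along 3.27 lat(tool) [ 0.15 -0.95  0.  ] tiltfix(norm) [-0.0001 -0.0021 -0.    ] F [ 2.3 -1.3  2.3] Ftool [-0.4 -3.4 -0.7] w 59.7
[-0.1647 -0.3499 -0.171 ]
```

carry_out(moves=[0,0,-0.0002,0,0,-0.12,0,0,0,-0.0004,0,0,-0.25,0,0,0,-0.0006,0,0,-0.38,0,0,0,-0.0008,0,0,-0.5,0,0,0,-0.001,0,0,-0.63,0,0,0,-0.0013,0,0,-0.76,0,0,0,-0.0015,0,0,-0.9,0,0,0,-0.0017,0,0,-1,0])

```text
time: 11.6
tool_pos: [527.4, -169.3, 171.7]
tcp_rot: [-2.623, -0.08, -1.637]
contact_force: [2.6, -4.0, 1.3]
grip_width: 59.7
```

```bash
python3 - <<'E'
from h import *
status();print(get_obs()['moment'])
E
```

```text
t 11.6 q6 2.295 along 4.01 lat(tool) [ 1.25 -1.24  0.  ] tiltfix(norm) [-0.0011 -0.0042 -0.    ] F [ 2.6 -4.   1.3] Ftool [ 3.9 -3.   0.5] w 59.7
[-0.3421 -0.1826 -0.2712]
```

carry_out(moves=[0,0,-0.0002,0,0,-0.14,0,0,0,-0.0004,0,0,-0.28,0,0,0,-0.0006,0,0,-0.42,0,0,0,-0.0008,0,0,-0.56,0,0,0,-0.001,0,0,-0.7,0,0,0,-0.0013,0,0,-0.84,0,0,0,-0.0015,0,0,-0.94,0,0,0,-0.0017,0,0,-1,0])

```text
time: 12.4
tool_pos: [527.7, -169.7, 172.9]
tcp_rot: [-2.719, -0.324, -1.161]
contact_force: [3.3, -2.7, 1.2]
grip_width: 60.3
```

carry_out(moves=[0,0,-0.0002,0,0,-0.14,0,0,0,-0.0004,0,0,-0.28,0,0,0,-0.0006,0,0,-0.42,0,0,0,-0.0008,0,0,-0.56,0,0,0,-0.001,0,0,-0.7,0,0,0,-0.0013,0,0,-0.84,0,0,0,-0.0015,0,0,-0.94,0,0,0,-0.0017,0,0,-1,0])

```text
time: 13.2
tool_pos: [528.1, -169.7, 174.1]
tcp_rot: [-2.94, -0.491, -0.616]
contact_force: [4.9, 0.3, 1.8]
grip_width: 59.5
```

```bash
python3 - <<'E'
from h import *
status();print(get_obs()['moment'])
E
```

```text
t 13.2 q6 1.246 along 5.71 lat(tool) [3.52 0.03 0.02] tiltfix(norm) [ 0.0023 -0.01    0.    ] F [4.9 0.3 1.8] Ftool [ 4.3 -3.   0.9] w 59.5
[ 0.1897 -0.6252  0.0925]
```

carry_out(moves=[0,0,0,0,0,0,0.8,0,0,0,0,0,0,0.8,0,0,0,0,0,0,0.8,-0.0065,0,0.001,0.002,-0.01,0,0.8,-0.0065,0,0.001,0.002,-0.01,0,0,-0.0065,0,0.001,0.002,-0.01,0,0,-0.0065,0,0.001,0.002,-0.01,0,0,-0.0065,0,0.001,0.002,-0.01,0,0])

```text
time: 14.0
tool_pos: [526.4, -168.3, 172.5]
tcp_rot: [-2.939, -0.486, -0.615]
contact_force: [0.5, -0.2, -1.1]
grip_width: 59.9
```

```bash
python3 - <<'E'
from h import *
status();print(get_obs()['moment'])
c=get_calibration('wrist');im=capture('wrist')[:,:,::-1];cv2.imwrite('pics/w4.png',im);np.save('w4.npy',c,allow_pickle=True)
E
```

```text
t 14.0 q6 1.243 along 5.28 lat(tool) [ 0.86  0.   -0.  ] tiltfix(norm) [0.0002 0.0003 0.    ] F [ 0.5 -0.2 -1.1] Ftool [-0.1  0.2  1.2] w 59.9
[0.275  0.2348 0.0285]
```

View pics/w4.png

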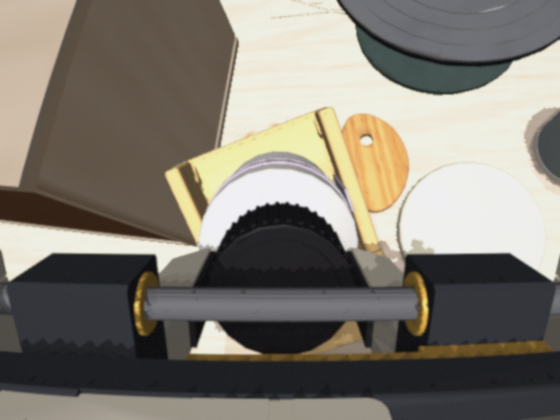

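Regrasped with almost no side load, so I'll update the axis estimate and go on turning.

```bash
python3 - <<'E'
from h import *
p,r=pose(); x=r.as_matrix()[:,0]; C=C0+0.9*x; print(C)
s=open('h.py').read().replace('C0=np.array([528.4,-168.4,167.5])',f'C0=np.array({C.round(2).tolist()})');open('h.py','w').write(s)
E
python3 -c "
from h import *
status()"
```

```text
[ 529.05   -168.8592  167.9204]
t 14.05 q6 1.243 along 5.29 lat(tool) [-0.04 -0.01  0.  ] tiltfix(norm) [0.0001 0.0003 0.    ] F [ 0.7 -0.  -1.1] Ftool [-0.  -0.1  1.3] w 59.7
```

carry_out(moves=[0,0,-0.0002,0,0,-0.14,0,0,0,-0.0004,0,0,-0.28,0,0,0,-0.0006,0,0,-0.42,0,0,0,-0.0008,0,0,-0.56,0,0,0,-0.001,0,0,-0.7,0,0,0,-0.0013,0,0,-0.84,0,0,0,-0.0015,0,0,-0.94,0,0,0,-0.0017,0,0,-1,0])

```text
time: 14.85
tool_pos: [526.0, -168.3, 173.0]
tcp_rot: [3.049, -0.516, -0.015]
contact_force: [-0.6, -0.0, -0.0]
grip_width: 59.8
```

```bash
python3 -c "
from h import *
status()"
```

```text
t 14.85 q6 0.719 along 5.94 lat(tool) [-0.16  0.02  0.  ] tiltfix(norm) [0.0001 0.0007 0.    ] F [-0.6 -0.  -0. ] Ftool [-0.5  0.1 -0.3] w 59.8
```

carry_out(moves=[0,0,-0.0002,0,0,-0.14,0,0,0,-0.0004,0,0,-0.28,0,0,0,-0.0006,0,0,-0.42,0,0,0,-0.0008,0,0,-0.56,0,0,0,-0.001,0,0,-0.7,0,0,0,-0.0013,0,0,-0.84,0,0,0,-0.0015,0,0,-0.94,0,0,0,-0.0017,0,0,-1,0])

```text
time: 15.65
tool_pos: [525.7, -168.4, 173.6]
tcp_rot: [2.79, -0.397, 0.557]
contact_force: [-0.3, 1.0, -0.1]
grip_width: 59.6
```

carry_out(moves=[0,0,-0.0002,0,0,-0.14,0,0,0,-0.0004,0,0,-0.28,0,0,0,-0.0006,0,0,-0.42,0,0,0,-0.0008,0,0,-0.56,0,0,0,-0.001,0,0,-0.7,0,0,0,-0.0013,0,0,-0.84,0,0,0,-0.0015,0,0,-0.94,0,0,0,-0.0017,0,0,-1,0])

```text
time: 16.45
tool_pos: [525.5, -168.7, 174.5]
tcp_rot: [2.645, -0.176, 1.056]
contact_force: [1.1, -0.4, -0.4]
grip_width: 59.5
```

```bash
python3 -c "
from h import *
status()"
```

```text
t 16.45 q6 -0.33 along 7.43 lat(tool) [-0.39  0.44  0.  ] tiltfix(norm) [0.0018 0.0014 0.    ] F [ 1.1 -0.4 -0.4] Ftool [0.1 0.8 0.9] w 59.5
```

carry_out(moves=[0.001,-0.001,-0.0002,0,0,-0.14,0,0.001,-0.001,-0.0004,0,0,-0.28,0,0.001,-0.001,-0.0006,0,0,-0.42,0,0.001,-0.001,-0.0008,0,0,-0.56,0,0.001,-0.001,-0.001,0,0,-0.7,0,0.001,-0.001,-0.0013,0,0,-0.84,0,0.001,-0.001,-0.0015,0,0,-0.94,0,0.001,-0.001,-0.0017,0,0,-1,0])

```text
time: 17.25
tool_pos: [525.6, -168.6, 175.5]
tcp_rot: [2.622, 0.085, 1.514]
contact_force: [2.1, -0.4, -0.4]
grip_width: 59.8
```

carry_out(moves=[0,0,-0.0002,0,0,-0.14,0,0,0,-0.0004,0,0,-0.28,0,0,0,-0.0006,0,0,-0.42,0,0,0,-0.0008,0,0,-0.56,0,0,0,-0.001,0,0,-0.7,0,0,0,-0.0013,0,0,-0.84,0,0,0,-0.0015,0,0,-0.94,0,0,0,-0.0017,0,0,-1,0])

```text
time: 18.05
tool_pos: [525.7, -168.8, 176.5]
tcp_rot: [2.722, 0.329, 1.991]
contact_force: [1.3, -0.3, 0.2]
grip_width: 59.6
```

```bash
python3 -c "
from h import *
status()"
```

```text
t 18.05 q6 -1.378 along 9.07 lat(tool) [-1.37  0.67  0.01] tiltfix(norm) [ 0.002   0.0077 -0.    ] F [ 1.3 -0.3  0.2] Ftool [-0.8  1.   0.5] w 59.6
```

carry_out(moves=[0.001,0,0,0,0.001,-0.14,0,0.002,-0.001,-0.0002,0.001,0.002,-0.28,0,0.003,-0.001,-0.0003,0.001,0.004,-0.42,0,0.003,-0.001,-0.0004,0.001,0.005,-0.56,0,0.003,-0.001,-0.0006,0.001,0.006,-0.7,0,0.003,-0.001,-0.0008,0.002,0.007,-0.84,0,0.003,-0.001,-0.001,0.002,0.008,-0.94,0,0.003,-0.001,-0.001,0.002,0.008,-1,0])

```text
time: 18.85
tool_pos: [525.8, -168.7, 177.4]
tcp_rot: [2.945, 0.491, 2.538]
contact_force: [3.0, -0.2, 1.4]
grip_width: 59.5
```

```bash
python3 -c "
from h import *
status()"
```

```text
t 18.85 q6 -1.898 along 9.79 lat(tool) [-1.96  0.19  0.01] tiltfix(norm) [-0.0023  0.006   0.    ] F [ 3.  -0.2  1.4] Ftool [-2.9  1.5  0.3] w 59.5
```

carry_out(moves=[0.001,0,0,0,0.001,-0.14,0,0.002,0,-0.0002,0,0.002,-0.28,0,0.003,0,-0.0003,0,0.004,-0.42,0,0.003,0,-0.0005,0,0.005,-0.56,0,0.003,0,-0.0008,0,0.006,-0.7,0,0.003,0,-0.001,0,0.006,-0.84,0,0.003,0,-0.0012,0,0.006,-0.94,0,0.003,0,-0.0014,0,0.006,-1,0])

```text
time: 19.65
tool_pos: [525.7, -168.5, 178.3]
tcp_rot: [-3.04, 0.517, 3.14]
contact_force: [4.2, 1.4, 1.9]
grip_width: 59.9
```

```bash
python3 -c "
from h import *
status()"
```

```text
t 19.65 q6 -2.419 along 10.68 lat(tool) [-2.25 -0.72  0.01] tiltfix(norm) [-0.0061  0.0038 -0.    ] F [4.2 1.4 1.9] Ftool [-4.6  1.4  0.2] w 59.9
```

carry_out(moves=[0.001,0,0,0,0,-0.14,0,0.002,0.001,-0.0002,0,0,-0.28,0,0.003,0.001,-0.0003,0,0.001,-0.42,0,0.003,0.001,-0.0005,-0.001,0.002,-0.56,0,0.003,0.001,-0.0008,-0.002,0.003,-0.7,0,0.003,0.001,-0.001,-0.003,0.004,-0.84,0,0.003,0.001,-0.0012,-0.004,0.004,-0.94,0,0.003,0.001,-0.0014,-0.004,0.004,-1,0])

```text
time: 20.45
tool_pos: [525.5, -168.2, 179.1]
tcp_rot: [-2.783, 0.394, -2.573]
contact_force: [4.1, 2.7, 1.6]
grip_width: 59.6
```

carry_out(moves=[0,0,0,0,0,0,0.8,0,0,0,0,0,0,0.8,0,0,0,0,0,0,0.8,0,0,0,0,0,0.2,0.8,0,0,0,0,0,0.4,0.8,0,0,0,0,0,0.6,0.8,0,0,0,0,0,0.8,0.8,0,0,0,0,0,1,0.8])

```text
time: 21.25
tool_pos: [525.3, -168.2, 179.0]
tcp_rot: [-3.042, 0.517, 3.136]
contact_force: [-0.3, 0.4, -0.3]
grip_width: 73.5
```

```bash
python3 - <<'E'
from h import *
status()
c=get_calibration('wrist');im=capture('wrist')[:,:,::-1];cv2.imwrite('pics/w5.png',im)
E
```

```text
t 21.25 q6 -2.415 along 11.47 lat(tool) [-2.15 -0.52  0.  ] tiltfix(norm) [-0.0045  0.0028  0.    ] F [-0.3  0.4 -0.3] Ftool [0.4 0.4 0. ] w 73.5
```

View pics/w5.png

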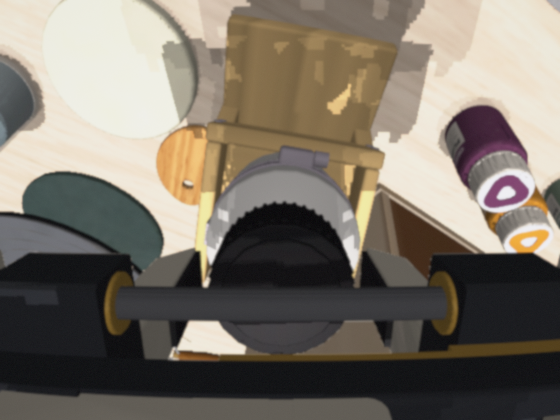

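carry_out(moves=[0.001,0,0,0,0,0.14,0.8,0.002,0.001,0,-0.001,0.001,0.28,0.8,0.003,0.001,0,-0.002,0.001,0.42,0.8,0.004,0.001,0,-0.003,0.002,0.56,0.8,0.005,0.001,0,-0.004,0.002,0.7,0.8,0.005,0.001,0,-0.004,0.003,0.84,0.8,0.005,0.001,0,-0.004,0.003,0.94,0.8,0.005,0.001,0,-0.004,0.003,1,0.8])

```text
time: 22.1
tool_pos: [523.4, -167.8, 177.8]
tcp_rot: [2.941, 0.487, 2.531]
contact_force: [0.3, 0.2, -0.3]
grip_width: 73.5
```

carry_out(moves=[0,0,0,0,0,0.14,0.8,0,0,0,0,0,0.28,0.8,0,0,0,0,0,0.42,0.8,0,0,0,0,0,0.56,0.8,0,0,0,0,0,0.7,0.8,0,0,0,0,0,0.84,0.8,0,0,0,0,0,0.98,0.8,0,0,0,0,0,1,0.8])

```text
time: 22.9
tool_pos: [523.3, -167.9, 177.7]
tcp_rot: [2.722, 0.323, 1.988]
contact_force: [-0.2, 0.2, -0.4]
grip_width: 73.4
```

carry_out(moves=[0,0,0,0,0,0.14,0.8,0,0,0,0,0,0.28,0.8,0,0,0,0,0,0.42,0.8,0,0,0,0,0,0.56,0.8,0,0,0,0,0,0.7,0.8,0,0,0,0,0,0.84,0.8,0,0,0,0,0,0.98,0.8,0,0,0,0,0,1,0.8])

```text
time: 23.7
tool_pos: [523.2, -168.0, 177.6]
tcp_rot: [2.624, 0.082, 1.514]
contact_force: [-0.1, -0.5, 0.4]
grip_width: 73.6
```

carry_out(moves=[0,0,0,0,0,0.14,0.8,0,0,0,0,0,0.28,0.8,0,0,0,0,0,0.42,0.8,0,0,0,0,0,0.56,0.8,0,0,0,0,0,0.7,0.8,0,0,0,0,0,0.84,0.8,0,0,0,0,0,0.98,0.8,0,0,0,0,0,1,0.8])

```text
time: 24.5
tool_pos: [523.1, -168.0, 177.6]
tcp_rot: [2.646, -0.175, 1.058]
contact_force: [0.5, -0.7, -0.1]
grip_width: 73.7
```

carry_out(moves=[0,0,0,0,0,0.14,0.8,0,0,0,0,0,0.28,0.8,0,0,0,0,0,0.42,0.8,0,0,0,0,0,0.56,0.8,0,0,0,0,0,0.7,0.8,0,0,0,0,0,0.84,0.8,0,0,0,0,0,0.98,0.8,0,0,0,0,0,1,0.8])

```text
time: 25.3
tool_pos: [523.1, -168.0, 177.5]
tcp_rot: [2.789, -0.395, 0.563]
contact_force: [-0.0, 0.0, -0.4]
grip_width: 73.8
```

carry_out(moves=[0,0,0,0,0,0.14,0.8,0,0,0,0,0,0.28,0.8,0,0,0,0,0,0.42,0.8,0,0,0,0,0,0.56,0.8,0,0,0,0,0,0.7,0.8,0,0,0,0,0,0.84,0.8,0,0,0,0,0,0.98,0.8,0,0,0,0,0,1,0.8])

```text
time: 26.1
tool_pos: [523.1, -168.0, 177.5]
tcp_rot: [3.043, -0.515, -0.003]
contact_force: [-0.0, 0.3, 0.1]
grip_width: 73.5
```

carry_out(moves=[0,0,0,0,0,0.14,0.8,0,0,0,0,0,0.28,0.8,0,0,0,0,0,0.42,0.8,0,0,0,0,0,0.56,0.8,0,0,0,0,0,0.7,0.8,0,0,0,0,0,0.84,0.8,0,0,0,0,0,0.98,0.8,0,0,0,0,0,1,0.8])

```text
time: 26.9
tool_pos: [523.1, -168.0, 177.5]
tcp_rot: [-2.947, -0.489, -0.599]
contact_force: [-0.5, -0.4, 0.8]
grip_width: 73.6
```

carry_out(moves=[0,0,0,0,0,0.14,0.8,0,0,0,0,0,0.28,0.8,0,0,0,0,0,0.42,0.8,0,0,0,0,0,0.56,0.8,0,0,0,0,0,0.7,0.8,0,0,0,0,0,0.84,0.8,0,0,0,0,0,0.98,0.8,0,0,0,0,0,1,0.8])

```text
time: 27.7
tool_pos: [523.0, -168.0, 177.5]
tcp_rot: [-2.726, -0.328, -1.141]
contact_force: [0.5, -0.1, 0.2]
grip_width: 73.6
```

```bash
python3 -c "
from h import *
status()"
```

```text
t 27.7 q6 1.757 along 11.31 lat(tool) [-0.03  0.59  0.  ] tiltfix(norm) [0.0008 0.0007 0.    ] F [ 0.5 -0.1  0.2] Ftool [ 0.3 -0.4  0.1] w 73.6
```

carry_out(moves=[0,-0.0015,0.001,0,0,0,0.8,0,-0.0015,0.001,0,0,0,0,0,-0.0015,0.001,0,0,0,0,0,-0.0015,0.001,0,0,0,0,0,-0.0015,0.001,0,0,0,0,0,-0.0015,0.0008,0,0,-0.14,0,0,-0.0015,0.0006,0,0,-0.28,0,0,-0.0015,0.0004,0,0,-0.42,0])

```text
time: 28.5
tool_pos: [523.9, -167.9, 177.9]
tcp_rot: [-2.806, -0.411, -0.919]
contact_force: [1.7, 0.4, 1.2]
grip_width: 59.7
```

```bash
python3 -c "
from h import *
status()"
```

```text
t 28.5 q6 1.536 along 11.27 lat(tool) [ 0.41 -0.23  0.  ] tiltfix(norm) [ 0.     -0.0009  0.    ] F [1.7 0.4 1.2] Ftool [ 1.2 -1.8 -0.3] w 59.7
```

carry_out(moves=[0,0,-0.0002,0,0,-0.14,0,0,0,-0.0004,0,0,-0.28,0,0,0,-0.0006,0,0,-0.42,0,0,0,-0.0008,0,0,-0.56,0,0,0,-0.001,0,0,-0.7,0,0,0,-0.0013,0,0,-0.84,0,0,0,-0.0015,0,0,-0.94,0,0,0,-0.0017,0,0,-1,0])

```text
time: 29.3
tool_pos: [523.6, -168.0, 178.6]
tcp_rot: [-3.072, -0.52, -0.341]
contact_force: [0.1, -0.8, 0.2]
grip_width: 59.1
```

carry_out(moves=[0,0,-0.0002,0,0,-0.14,0,0,0,-0.0004,0,0,-0.28,0,0,0,-0.0006,0,0,-0.42,0,0,0,-0.0008,0,0,-0.56,0,0,0,-0.001,0,0,-0.7,0,0,0,-0.0013,0,0,-0.84,0,0,0,-0.0015,0,0,-0.94,0,0,0,-0.0017,0,0,-1,0])

```text
time: 30.1
tool_pos: [523.2, -168.0, 179.1]
tcp_rot: [2.917, -0.478, 0.258]
contact_force: [0.5, 0.3, -0.2]
grip_width: 59.6
```

```bash
python3 -c "
from h import *
status()"
```

```text
t 30.1 q6 0.486 along 12.64 lat(tool) [0.28 0.47 0.  ] tiltfix(norm) [ 0.0016 -0.0002 -0.    ] F [ 0.5  0.3 -0.2] Ftool [ 0.5 -0.2  0.4] w 59.6
```

Forces are low and it's tracking the axis well. Continuing.

carry_out(moves=[0,0,-0.0002,0,0,-0.14,0,0,0,-0.0004,0,0,-0.28,0,0,0,-0.0006,0,0,-0.42,0,0,0,-0.0008,0,0,-0.56,0,0,0,-0.001,0,0,-0.7,0,0,0,-0.0013,0,0,-0.84,0,0,0,-0.0015,0,0,-0.94,0,0,0,-0.0017,0,0,-1,0])

```text
time: 30.9
tool_pos: [523.0, -168.3, 179.9]
tcp_rot: [2.706, -0.303, 0.797]
contact_force: [1.8, 0.7, 0.9]
grip_width: 59.2
```

carry_out(moves=[0,0,-0.0002,0,0,-0.14,0,0,0,-0.0004,0,0,-0.28,0,0,0,-0.0006,0,0,-0.42,0,0,0,-0.0008,0,0,-0.56,0,0,0,-0.001,0,0,-0.7,0,0,0,-0.0013,0,0,-0.84,0,0,0,-0.0015,0,0,-0.94,0,0,0,-0.0017,0,0,-1,0])

```text
time: 31.7
tool_pos: [522.9, -168.4, 180.7]
tcp_rot: [2.619, -0.056, 1.27]
contact_force: [0.9, 0.8, -0.3]
grip_width: 59.7
```

```bash
python3 -c "
from h import *
status()"
```

```text
t 31.7 q6 -0.564 along 14.16 lat(tool) [-0.62  1.19  0.  ] tiltfix(norm) [0.0039 0.0027 0.    ] F [ 0.9  0.8 -0.3] Ftool [1.  0.4 0.7] w 59.7
```

carry_out(moves=[0.001,-0.001,-0.0002,0.001,0.001,-0.14,0,0.001,-0.002,-0.0004,0.002,0.002,-0.28,0,0.001,-0.002,-0.0006,0.003,0.003,-0.42,0,0.001,-0.002,-0.0008,0.004,0.003,-0.56,0,0.001,-0.002,-0.001,0.004,0.003,-0.7,0,0.001,-0.002,-0.0012,0.004,0.003,-0.84,0,0.001,-0.002,-0.0014,0.004,0.003,-0.94,0,0.001,-0.002,-0.0015,0.004,0.003,-1,0])

```text
time: 32.5
tool_pos: [522.5, -168.1, 181.3]
tcp_rot: [2.654, 0.203, 1.731]
contact_force: [1.7, 0.0, 1.6]
grip_width: 60.0
```

carry_out(moves=[0,0,-0.0002,0,0,-0.14,0,0,0,-0.0004,0,0,-0.28,0,0,0,-0.0006,0,0,-0.42,0,0,0,-0.0008,0,0,-0.56,0,0,0,-0.001,0,0,-0.7,0,0,0,-0.0012,0,0,-0.84,0,0,0,-0.0014,0,0,-0.94,0,0,0,-0.0016,0,0,-1,0])

```text
time: 33.3
tool_pos: [522.7, -168.3, 182.3]
tcp_rot: [2.812, 0.417, 2.236]
contact_force: [2.3, 0.7, 0.0]
grip_width: 59.8
```

```bash
python3 -c "
from h import *
status()"
```

```text
t 33.3 q6 -1.612 along 15.68 lat(tool) [-1.76  0.44  0.  ] tiltfix(norm) [ 0.0002  0.0051 -0.    ] F [2.3 0.7 0. ] Ftool [-0.8  2.   1.1] w 59.8
```

carry_out(moves=[0.001,0,-0.0002,0,0.001,-0.14,0,0.002,0,-0.0004,0,0.002,-0.28,0,0.003,0,-0.0006,0,0.003,-0.42,0,0.003,0,-0.0008,0,0.004,-0.56,0,0.003,0,-0.001,0,0.005,-0.7,0,0.003,0,-0.0012,0,0.005,-0.84,0,0.003,0,-0.0014,0,0.005,-0.94,0,0.003,0,-0.0015,0,0.005,-1,0])

```text
time: 34.1
tool_pos: [522.0, -167.6, 182.7]
tcp_rot: [3.08, 0.521, 2.816]
contact_force: [1.8, 0.4, 0.7]
grip_width: 59.5
```

carry_out(moves=[0.001,0,-0.0002,0,0.001,-0.14,0,0.002,0,-0.0004,0,0.002,-0.28,0,0.002,0,-0.0006,0,0.003,-0.42,0,0.002,0,-0.0008,0,0.003,-0.56,0,0.002,0,-0.001,0,0.003,-0.7,0,0.002,0,-0.0012,0,0.003,-0.84,0,0.002,0,-0.0014,0,0.003,-0.94,0,0.002,0,-0.0016,0,0.003,-1,0])

```text
time: 34.9
tool_pos: [521.6, -167.7, 183.4]
tcp_rot: [-2.909, 0.475, -2.868]
contact_force: [2.8, -0.5, 1.2]
grip_width: 60.1
```

```bash
python3 -c "
from h import *
status()"
```

```text
t 34.9 q6 -2.658 along 17.18 lat(tool) [-1.02 -0.82  0.  ] tiltfix(norm) [-0.0043  0.0003 -0.    ] F [ 2.8 -0.5  1.2] Ftool [-2.8 -1.2  0.4] w 60.1
```

carry_out(moves=[0.001,0.001,-0.0002,-0.001,0,-0.14,0,0.001,0.001,-0.0004,-0.002,0,-0.28,0,0.002,0.002,-0.0006,-0.003,0,-0.42,0,0.002,0.002,-0.0008,-0.004,0,-0.55,0,0.002,0.002,-0.002,-0.004,0,-0.55,0,0.002,0.002,-0.004,-0.004,0,-0.55,0,0.002,0.002,-0.006,-0.004,0,-0.55,0,0.002,0.002,-0.008,-0.004,0,-0.55,0])

```text
time: 35.7
tool_pos: [519.7, -166.7, 185.9]
tcp_rot: [-2.783, 0.391, -2.566]
contact_force: [6.0, 1.4, -1.5]
grip_width: 59.3
```

```bash
python3 -c "
from h import *
status()"
```

```text
t 35.7 q6 -2.944 along 20.41 lat(tool) [-0.72 -0.25  0.  ] tiltfix(norm) [-0.001   0.0011 -0.    ] F [ 6.   1.4 -1.5] Ftool [-4.8 -0.6  4.1] w 59.3
```

carry_out(moves=[0,0,-0.002,0,0,0,0,0,0,-0.004,0,0,0,0,0,0,-0.006,0,0,0,0,0,0,-0.008,0,0,0,0,0,0,-0.01,0,0,0,0,0,0,-0.012,0,0,0,0,0,0,-0.014,0,0,0,0,0,0,-0.015,0,0,0,0])

```text
time: 36.5
tool_pos: [516.3, -166.1, 190.9]
tcp_rot: [-2.784, 0.391, -2.567]
contact_force: [-0.7, 0.4, -1.3]
grip_width: 59.8
```

```bash
python3 - <<'E'
from h import *
status()
cv2.imwrite('pics/s6.png',cv2.resize(capture('scene')[90:260,200:370,::-1],None,fx=3.5,fy=3.5))
E
```

```text
t 36.5 q6 -2.937 along 26.4 lat(tool) [-0.3   0.02 -0.  ] tiltfix(norm) [ 0.0001 -0.0001 -0.    ] F [-0.7  0.4 -1.3] Ftool [0.8 1.1 0.8] w 59.8
```

View pics/s6.png

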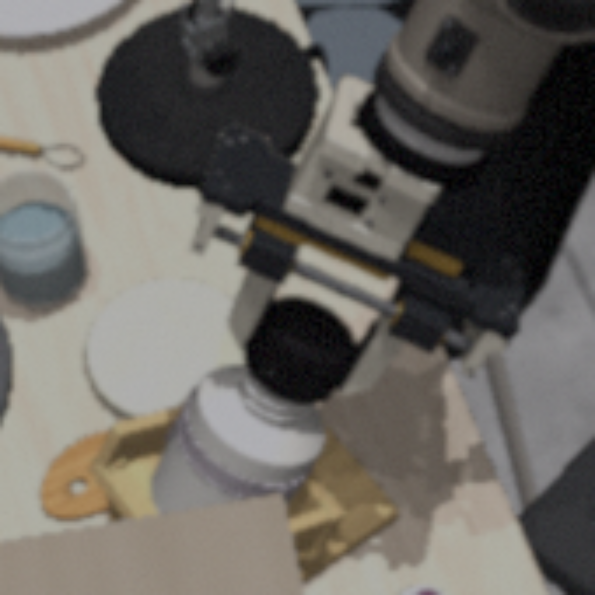

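carry_out(moves=[0,0,-0.01,0,0,0,0,0,0,-0.022,0,0,0,0,0,0,-0.036,0,0,0,0,0,0,-0.052,0,0,0.1,0,0,0,-0.07,0,0,0.3,0,0,0,-0.09,0,0,0.55,0,0,0,-0.11,0,0,0.8,0,0,0,-0.13,0,0,1,0])

```text
time: 37.35
tool_pos: [490.6, -160.8, 236.7]
tcp_rot: [-3.041, 0.515, -3.14]
contact_force: [0.2, -1.4, -0.1]
grip_width: 59.7
```

```bash
python3 - <<'E'
from h import *
status()
cv2.imwrite('pics/s7.png',cv2.resize(capture('scene')[60:260,200:370,::-1],None,fx=3,fy=3))
cv2.imwrite('pics/t7.png',cv2.resize(capture('top')[140:300,200:410,::-1],None,fx=3,fy=3))
E
```

```text
t 37.35 q6 -2.358 along 79.24 lat(tool) [-0.41  0.15  0.  ] tiltfix(norm) [-0.0006  0.0009  0.    ] F [ 0.2 -1.4 -0.1] Ftool [-0.1 -1.3  0.3] w 59.7
```

View pics/s7.png

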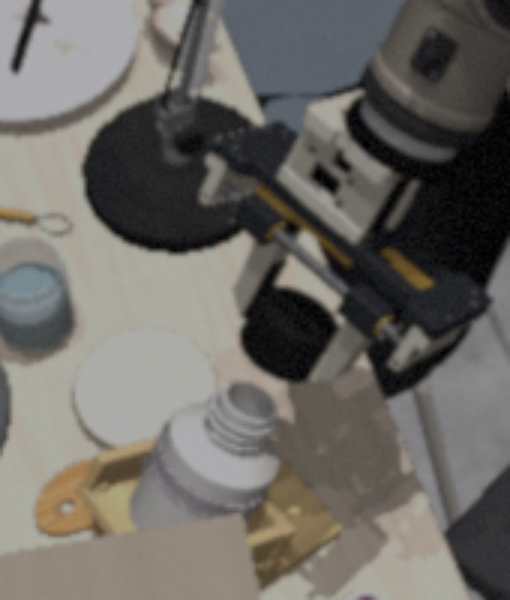

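View pics/t7.png

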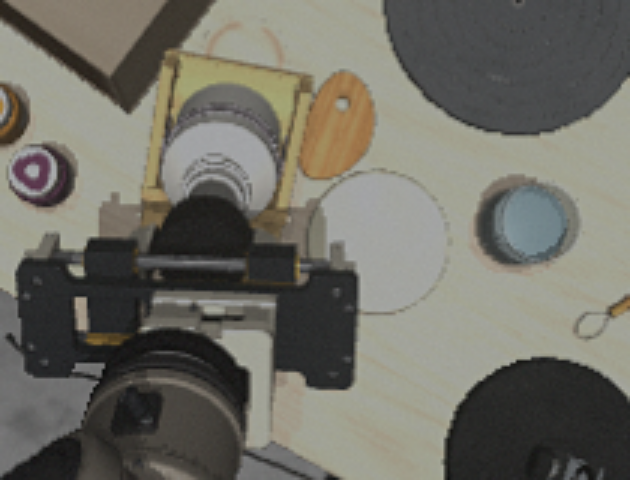

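```bash
python3 - <<'E'
from h import *
cs=get_calibration('scene');ct=get_calibration('top')
o,d=ray(ct,[(540,220)])
for z in (300,400,500,600,700):
    P=o+d[0]*(z-o[2])/d[0][2];print(z,P.round(0),proj(cs,P).round(0))
p,r=pose()
print(plan([500,-312,150],down(np.pi/2)))
# rotation interpolation: total rotvec
rv=(r.inv()*down(np.pi/2)).as_rotvec();print(np.degrees(rv),np.degrees(np.linalg.norm(rv)))
n=5
for k in range(1,n+1):
    Rk=r*R.from_rotvec(rv*min(1,k/n)); print(k,Rk.as_euler('xyz').round(3))
print(plan([480,-240,225],r*R.from_rotvec(rv*.25)))
E
```

```text
300 [ 485. -669.  300.] [[129.  24.]]
400 [ 483. -593.  400.] [[140.   1.]]
500 [ 481. -516.  500.] [[155. -28.]]
600 [ 479. -440.  600.] [[173. -66.]]
700 [ 477. -364.  700.] [[ 198. -116.]]
[ 0.0902 -0.3547  0.2382  0.6208  0.9202  2.8855]
[18.623  27.6053 86.5659] 92.74979046316193
1 [-3.132  0.436  2.802]
2 [3.094 0.334 2.478]
3 [3.075 0.219 2.171]
4 [3.092 0.105 1.871]
5 [3.142 0.    1.571]
[ 0.0401 -0.1948  0.0333  0.1552  0.23    0.7214]
```

carry_out(moves=[0.005,-0.022,0,0.02,0.03,0.09,0,0.01,-0.046,0,0.04,0.06,0.18,0,0.015,-0.07,0.004,0.06,0.085,0.27,0,0.02,-0.095,0.008,0.08,0.115,0.36,0,0.025,-0.12,0.014,0.1,0.145,0.45,0,0.03,-0.145,0.02,0.12,0.175,0.54,0,0.035,-0.17,0.027,0.14,0.2,0.63,0,0.04,-0.195,0.033,0.155,0.23,0.72,0])

```text
time: 38.25
tool_pos: [479.8, -240.3, 224.8]
tcp_rot: [3.135, 0.412, 2.722]
contact_force: [0.7, 0.4, -0.7]
grip_width: 60.0
```

```bash
python3 - <<'E'
from h import *
print(get_obs()['joint_positions'].round(3),get_obs()['contact_force'].round(1),get_obs()['grip_width'])
p,r=pose();rv=(r.inv()*down(np.pi/2)).as_rotvec()
print(plan([495,-305,190],r*R.from_rotvec(rv/3)))
E
```

```text
[-0.667  0.191  1.868  0.165  0.69  -1.925] [ 0.7  0.4 -0.7] 59.952897006175355
[-0.0573 -0.133   0.119   0.1545  0.2298  0.7228]
```

carry_out(moves=[-0.007,-0.017,0.015,0.02,0.03,0.09,0,-0.014,-0.033,0.03,0.04,0.06,0.18,0,-0.021,-0.05,0.045,0.06,0.085,0.27,0,-0.028,-0.066,0.06,0.08,0.115,0.36,0,-0.036,-0.083,0.075,0.1,0.145,0.45,0,-0.043,-0.1,0.09,0.12,0.175,0.54,0,-0.05,-0.116,0.104,0.14,0.2,0.63,0,-0.057,-0.133,0.119,0.155,0.23,0.72,0])

```text
time: 39.05
tool_pos: [495.0, -305.2, 189.5]
tcp_rot: [3.082, 0.276, 2.327]
contact_force: [0.4, 0.1, -0.4]
grip_width: 59.7
```

```bash
python3 - <<'E'
from h import *
print(get_obs()['joint_positions'].round(3),get_obs()['contact_force'].round(1),get_obs()['grip_width'])
p,r=pose();rv=(r.inv()*down(np.pi/2)).as_rotvec()
print(plan([500,-312,150],r*R.from_rotvec(rv/2)))
E
```

```text
[-0.699  0.359  1.697  0.038  0.805 -1.486] [ 0.4  0.1 -0.4] 59.71609497645928
[ 0.0067 -0.0086  0.1004  0.1533  0.2297  0.7255]
```

carry_out(moves=[0.001,-0.001,0.012,0.02,0.03,0.09,0,0.002,-0.002,0.025,0.04,0.06,0.18,0,0.003,-0.003,0.037,0.06,0.085,0.27,0,0.003,-0.004,0.05,0.08,0.115,0.36,0,0.004,-0.005,0.062,0.1,0.145,0.45,0,0.005,-0.006,0.075,0.12,0.175,0.54,0,0.006,-0.007,0.088,0.14,0.2,0.63,0,0.007,-0.009,0.1,0.155,0.23,0.72,0])

```text
time: 39.85
tool_pos: [499.9, -311.9, 149.5]
tcp_rot: [3.088, 0.132, 1.952]
contact_force: [-0.1, -0.4, -1.5]
grip_width: 59.5
```

```bash
python3 - <<'E'
from h import *
print(get_obs()['joint_positions'].round(3),get_obs()['contact_force'].round(1),get_obs()['grip_width'])
p,r=pose();rv=(r.inv()*down(np.pi/2)).as_rotvec()
print(plan([500,-312,90],r*R.from_rotvec(rv)))
E
```

```text
[-0.679  0.478  1.599 -0.021  0.923 -1.052] [-0.1 -0.4 -1.5] 59.535984621701544
[ 0.0192 -0.0077  0.1474  0.1496  0.2291  0.7337]
```

carry_out(moves=[0.002,-0.001,0.018,0.02,0.03,0.09,0,0.005,-0.002,0.036,0.04,0.06,0.19,0,0.007,-0.003,0.055,0.06,0.09,0.28,0,0.01,-0.004,0.074,0.08,0.12,0.38,0,0.012,-0.005,0.092,0.1,0.15,0.47,0,0.015,-0.006,0.111,0.12,0.18,0.56,0,0.017,-0.007,0.13,0.14,0.21,0.66,0,0.019,-0.008,0.147,0.15,0.23,0.73,0])

```text
time: 40.65
tool_pos: [500.1, -312.1, 89.4]
tcp_rot: [-3.141, -0.001, 1.574]
contact_force: [-0.0, 0.4, -1.0]
grip_width: 59.7
```

```bash
python3 - <<'E'
from h import *
o=get_obs();print(o['time'],o['joint_positions'].round(3),o['contact_force'].round(1),o['grip_width'])
print(plan([500,-312,45],down(np.pi/2)))
cv2.imwrite('pics/s8.png',cv2.resize(capture('scene')[110:260,170:330,::-1],None,fx=4,fy=4))
cv2.imwrite('pics/w8.png',capture('wrist')[:,:,::-1])
E
```

```text
40.65 [-0.688  0.615  1.532  0.     0.996 -0.692] [-0.   0.4 -1. ] 59.70471106004878
[ 0.0002 -0.0001  0.1109 -0.0016 -0.002   0.0063]
```

View pics/s8.png

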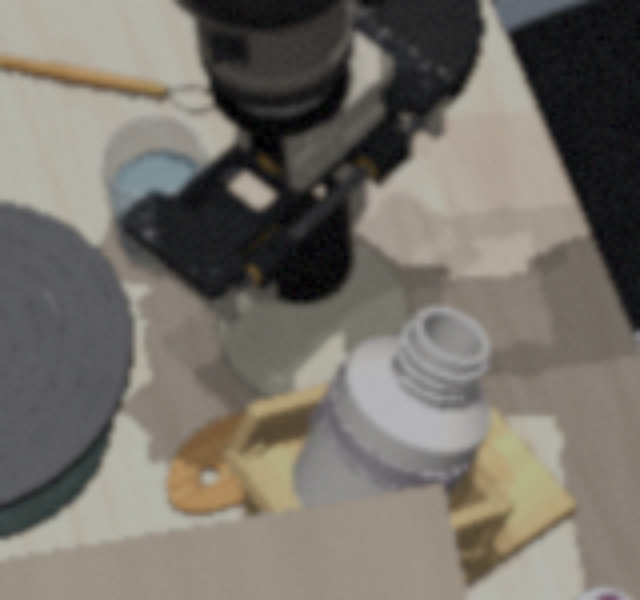

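View pics/w8.png

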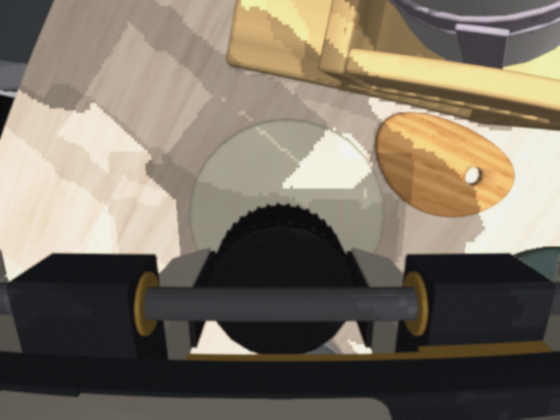

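Scene view: the cap is held upright over the bat and the neck is bare. The wrist view has the bat centre near column 287 against the tool at 281. Lowering.

carry_out(moves=[0,0,0.015,0,0,0,0,0,0,0.03,0,0,0,0,0,0,0.045,0,0,0,0,0,0,0.06,0,0,0,0,0,0,0.075,-0.001,-0.001,0,0,0,0,0.09,-0.001,-0.002,0,0,0,0,0.1,-0.002,-0.002,0,0,0,0,0.108,-0.002,-0.002,0,0])

```text
time: 41.55
tool_pos: [499.4, -311.9, 45.2]
tcp_rot: [-3.14, -0.001, 1.575]
contact_force: [-0.1, 0.3, -0.4]
grip_width: 59.9
```

carry_out(moves=[0,0,0.001,0,0,0,0,0,0,0.002,0,0,0,0,0,0,0.003,0,0,0,0,0,0,0.004,0,0,0,0,0,0,0.006,0,0,0,0,0,0,0.008,0,0,0,0,0,0,0.01,0,0,0,0,0,0,0.012,0,0,0,0])

```text
time: 42.35
tool_pos: [499.5, -312.0, 41.8]
tcp_rot: [-3.141, -0.0, 1.575]
contact_force: [-5.6, 3.0, 16.3]
grip_width: 60.0
```

```bash
python3 - <<'E'
from h import *
o=get_obs();print(o['time'],o['tool_pos'],o['tcp_rot'],o['contact_force'].round(1),o['grip_width'])
E
```

```text
42.35 [ 499.4544 -311.975    41.7616] [-3.1409 -0.0004  1.575 ] [-5.6  3.  16.3] 59.95513660140278
```

carry_out(moves=[0,0,-0.0005,0,0,0,0,0,0,-0.001,0,0,0,0,0,0,-0.001,0,0,0,0.7,0,0,-0.001,0,0,0,0.75,0,0,-0.001,0,0,0,0.85,0,0,-0.001,0,0,0,0.95,0,0,-0.001,0,0,0,1,0,0,-0.001,0,0,0,1])

```text
time: 43.15
tool_pos: [499.4, -312.0, 42.1]
tcp_rot: [-3.141, -0.0, 1.575]
contact_force: [-0.2, 0.2, 0.2]
grip_width: 91.1
```

```bash
python3 - <<'E'
from h import *
o=get_obs();print(o['time'],o['tool_pos'],o['tcp_rot'],o['contact_force'].round(1),o['grip_width'])
cv2.imwrite('pics/w9.png',capture('wrist')[:,:,::-1])
E
```

```text
43.15 [ 499.4435 -311.9527   42.1115] [-3.1408 -0.0004  1.575 ] [-0.2  0.2  0.2] 91.11900314698306
```

View pics/w9.png

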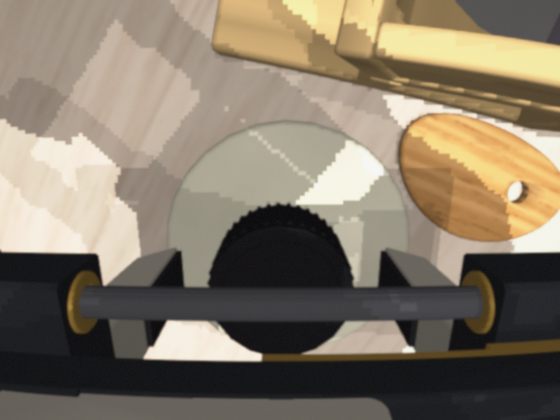

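Released. The cap (column 281) stands between the open fingers on the bat. I'll withdraw straight up, slowly at first.

carry_out(moves=[0,0,-0.01,0,0,0,1,0,0,-0.03,0,0,0,1,0,0,-0.06,0,0,0,1,0,0,-0.1,0,0,0,1,0,0,-0.15,0,0,0,1,0,0,-0.2,0,0,0,1,0,0,-0.24,0,0,0,1,0,0,-0.27,0,0,0,1])

```text
time: 44.0
tool_pos: [500.0, -312.3, 152.6]
tcp_rot: [3.14, 0.001, 1.575]
contact_force: [0.0, 1.1, 0.1]
grip_width: 91.7
```

```bash
python3 - <<'E'
from h import *
o=get_obs();print(o['time'],o['tool_pos'],o['contact_force'].round(1),o['grip_width'])
c=get_calibration('wrist');im=capture('wrist')[:,:,::-1];cv2.imwrite('pics/w10.png',im);np.save('w10.npy',c,allow_pickle=True)
cv2.imwrite('pics/s10.png',cv2.resize(capture('scene')[110:260,170:330,::-1],None,fx=4,fy=4))
E
```

```text
44.0 [ 499.9712 -312.3367  152.571 ] [0.  1.1 0.1] 91.71530363270375
```

View pics/w10.png

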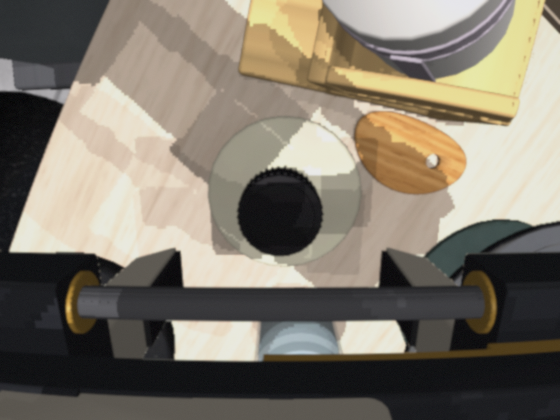

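View pics/s10.png

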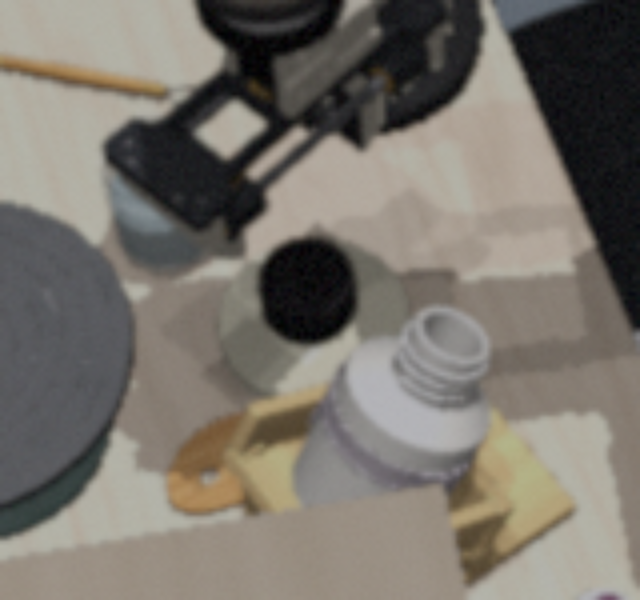

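```bash
python3 - <<'E'
from h import *
c=np.load('w10.npy',allow_pickle=True).item();im=cv2.imread('pics/w10.png')
m=(im.max(2)<70).astype(np.uint8);m=cv2.morphologyEx(m,cv2.MORPH_OPEN,np.ones((3,3)))
n,l,st,ce=cv2.connectedComponentsWithStats(m);k=l[212,280];print(st[k],ce[k]);cap=plane(c,[ce[k]],33)[0]
B=plane(c,[(209,190),(362,190),(286,117),(284,265)],16);print('cap',cap,'bat edges',B[:,:2])
b=np.array([B[:2,0].mean(),B[2:,1].mean()]);print('bat',b,'dist',np.hypot(*(cap[:2]-b)))
t=capture('top')[:,:,::-1];cv2.imwrite('pics/t10.png',t)
ct=get_calibration('top');z=lambda q:(130+(q[0]-.9)/2.8,140+(q[1]-.9)/2.8)
t0=cv2.imread('pics/top0.png');d=cv2.absdiff(t,t0).max(2)
for nm,q in [('b2',(228,160)),('b3',(183,97)),('b6',(106,90)),('wj',(690,208))]:
    u,v=map(int,z(q));print(nm,'mean change',d[v-12:v+12,u-12:u+12].mean())
E
```

```text
[ 238  168   84   87 5755] [279.5585 211.8162]
cap [ 498.0503 -312.9367   33.    ] bat edges [[ 444.0199 -300.5616]
 [ 561.0905 -300.0389]
 [ 502.4498 -246.0512]
 [ 501.7866 -362.1878]]
bat [ 502.5552 -304.1195] dist 9.9013664482807
b2 mean change 3.6961805555555554
b3 mean change 4.138888888888889
b6 mean change 3.6909722222222223
wj mean change 33.736111111111114
```

View pics/t10.png

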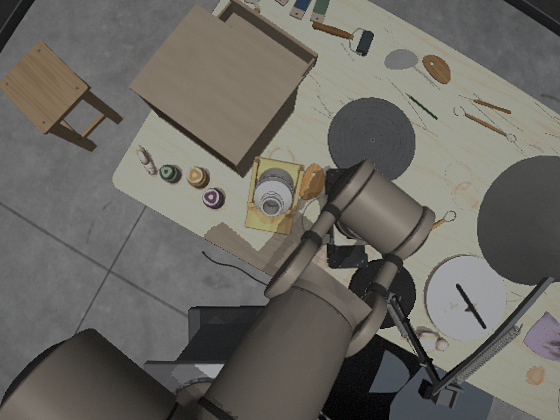

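```bash
python3 -c "
from plant import close_job,get_obs
o=get_obs();print(o['time'],abs(o['dq']).max(),o['contact_force'])
print(close_job())"
```

```text
44.15 0.03026228647368359 [ 0.29826708 -0.27902194  0.53408592]
the job is handed in; nothing more can be done
None
```

I unscrewed the cap, lifted it off along the jar's axis and set it open side down on the bat. I then withdrew the hand and handed the job in at about 44 s of the 72 s allowed. No verdict was reported.

- **Unscrewing:** the cap turned about 1.65 turns (10.4 rad by the wrist joint) over three grasps. Side forces were mostly 1–5 N and about 6 N at most during the first lift.
- **Placing:** I lowered the cap until it pressed on the bat with about 16 N, backed off, opened the fingers and rose straight up.
- **Last checks:**
  - The final wrist picture puts the cap centre about 10 mm from the bat centre (limit 32 mm).
  - The cap looks upright in the pictures, but I did not measure its tilt or base height.
  - The residual force on the robot is near zero.
- **Bystanders:** the three glaze bottles look unchanged in the top view. The arm hid the water jar in that view, so I judged it by eye from the scene and wrist pictures, where it stands where it was.
- **Disagreements:** the first cap height from the two fixed cameras was about 7 mm too low. I corrected it with two wrist views. On the way down, contact came about 5 mm higher than expected because the cap was gripped a little higher than I had worked out, so I relied on the force.

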